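# Zero the bench comparator on its master and gauge the spacer

## Robot

A 7-joint arm with a two-finger parallel gripper is mounted at the origin on the work surface. World frame = base frame: x ahead of the robot, y to its left, z up, the work surface at z = 0. Lengths are in m, angles in rad, forces in N, time in s.
With the tool pointing down it reaches from about 0.4 to 0.85 m from the base axis. Payload 10.4 kg.
Tool frame: the origin (TCP) lies at the very end of the fingers, on their centre line; the grasp point (between the pads) lies 19 mm behind it (manip.tcp_to_grasp is the distance from the TCP to the grasp point, in m); x points along the fingers, y is the direction in which the jaws open and shut, and the axes are right-handed (so a half turn about x gives the same grasp; the last joint's range is limited). The gripper opens to 85 mm and grips with 20 to 120 N. Pads are 22 mm wide; open, the fingers measure 114 mm over their backs; the gripper's body (76 mm by 85 mm) begins 54 mm behind the grasp point. The pads swing forward as they close: fully open they stand 13 mm farther back than shut.
Start: joints at [1.276, 0.332, -0.065, 1.46, 0.022, 1.35, -0.088], TCP at [0.168, -0.602, 0.231] pointing down, gripper open.
Joint ranges: [-2.6, 2.6], [-0.5, 2.12], [-1.47, 1.34], [0.16, 2.42], [-1.27, 4.41], [0.06, 2.06], [-2.6, 2.6]. Speed limits (rad/s): [2.22, 2.22, 2.79, 2.79, 3.14, 3.14, 3.14].

## Interface

Orientations are given as a unit quaternion [x, y, z, w].
In Python, from workcell import manip, cams, hand_in gives the robot as it stands.
- The arm moves only by the shell command python3 -m handwheel 'ROWS' [FORCE]. ROWS is text: rows parted by semicolons, each of 7 numbers parted by spaces: the shift along the tool's x, y, z in mm, then the turn, a rotation vector about the tool's x, y, z in rad, then the finger opening in mm, from 0 to 85.4. A call has 1 to 8 rows; each row shifts and turns the commanded pose from where the row before left it, along the tool's axes as they then stand; what a row does not reach is not made up. A row lasts 1/10 s, in which the tool goes at most 50 mm and 8.59 degrees, less where a joint would pass 70% of its speed; a pose out of reach is approached as far as the arm can. A call with a gripper value outside its range is refused whole. The fingers move at their own pace and stop on an object; FORCE is the grip in N (left out, the last holds). Time passes only in rows, so rows that do not move let the fingers close. It gives the time, the measured TCP pose, the force and the opening at its end, in the units of the state.
- manip.get_obs(): the state, without advancing time (a new reading comes with each control period).
- cams.camera(name): name is "side" or "top" or "wrist"; returns a dict with "color" (420x560x3 uint8, blue, green, red), "depth" (420x560 float32, m along the optical axis (not along the pixel's ray), 0 where there is no reading), "camera_matrix" (3x3 intrinsics, pixels), "origin" and "attitude" of the camera in the world; the wrist camera has in their place "T_tool_cam" (4x4, takes a point from camera to tool coordinates, whose origin is the TCP and whose axes are the tool frame's). Camera axes: x right, y down, z forward; pixel columns grow to the right and rows downward; lengths in m; the calibration is good to about 2 mm. A picture is of the moment at which its call begins: read the wrist's pose just before it.
- hand_in(): hands the job in, once; it reports no verdict.
Trained networks look in the newest picture that a camera, given by its name, has taken for a name from the list of things; names that differ only in an ending like _2 or _b are one class to them, and where a whole thing is asked for, a point or a joint stands for the part that bears it (a point fixed in the world has none). Each returns a list of dicts, best first, with "conf" (0 to 1); they miss things now and then, are a little off and sometimes report something else, mostly with a low value. They report only what shows in the picture. A call takes as long as a camera call. They do not tell look-alikes from the thing itself.
- cams.recognise(camera, thing): "box" ([left, top, width, height] in pixels, round what is visible of it).
- cams.outline_of(camera, thing): "region" (420x560 bool, what is visible of it) and "box" ([left, top, width, height] in pixels, round what is visible of it).
The state is a dict: "clock": time; "joint_pos": joint angles; "joint_velocities": joint speeds; "tau": joint torques, N m; "position": TCP position; "ee_rot": TCP orientation; "ft_force": force on the tool from outside, world axes, zero at the start; "torque": the same for the moment, N m; "grip_width": opening from 0.0 (shut) to 1.0 (fully open).
Only numpy, scipy, OpenCV 4.12 (cv2) and the standard library are available. Lean on these libraries where they do the work, as an engineer would, in place of code of your own. Each camera call takes 0.05 s, during which the arm holds its last target.

## Task

Push the steel master block home in the bench comparator - flush along the fixed jaw and pressed lightly against the back stop until you feel it touch - and turn the dial's bezel until its zero bar stands at the needle. Then swap the parts: slide the master out and stand it on the free part of the cork mat, and slide the aluminium spacer with the two holes home against jaw and back stop with the same light push, keeping the zero setting, so that the needle comes back to zero. Leave the wood block, caliper and screwdriver where they are.

Things in the scene. Friction and masses are not known exactly. Their poses are not given: they have to be found in the camera images.
- comparator: Bench comparator, fixed: grey base plate 185 x 175 x 22 mm with fixed jaw, sprung plunger and a dial lying face up. Origin: underside of the base, below the plunger's line, midway across the 30 mm place for the part; x: the way a part is slid in, towards the back stop; y: from jaw to dial; z up. Flat ground top (friction about 0.25) at z = 22 mm, x -115 to 70, y -57 to 118.
- jaw (a point): Middle of the fixed jaw's face, at comparator x = 13, y = -15, z = 33 mm; axes as the comparator's. Steel bar, x -10 to 36, y -35 to -15, top z = 44 mm. A part is home when its length lies along x, it stands on the base, rests along this face (its middle then at y = 0) and touches the back stop.
- plunger_line (a point): Point on the plunger's line, at comparator x = 0, y = 0, z = 37 mm; axes as the comparator's. Round-nosed (4 mm radius) plunger, pushed to -y by a spring (2.7 N free, 4 N with a part in); free, its nose stands at y = 11.5 mm; a 30 mm part pushes it back about 3 mm. It rides up over a part's tapered nose. Its stem and clamp: x -9 to 19, y 28 to 62, top z = 42 mm.
- track_end (a point): Middle of the back end of the comparator's track, at comparator x = 70, y = 0, z = 22 mm. The back stop stands before it, its place not measured: a rigid dark steel angle, 26 mm wide, 22 mm high, 44 mm long, clamped across the track with its front face anywhere from 16 to 34 mm beyond the plunger's line. Find it by feel with a few newtons; 25 N against it is too much.
- bezel (a joint): Bezel ring of the dial, carrying the white face and zero bar, held by friction (0.07 N m); rad, grows clockwise seen from above; at 0 the zero bar points along the comparator's x. 56 mm diameter, 46 to 56 mm above the table, axis upright at comparator x = 0, y = 82 mm; case below it 50 mm diameter. At the start 0.5 to 1.3 rad short (anticlockwise) of the needle with the master home.
- dial_axis (a point): Point on the dial's and bezel's upright axis, 51 mm above the table, at mid-height of the bezel (comparator x = 0, y = 82 mm).
- needle (a joint): Needle of the dial, driven by the plunger: rad, clockwise seen from above as the plunger is pushed back, one full turn for 10 mm; 0 with the plunger free, about 1.9 with a 30 mm part home. At 0 it points along the comparator's x. The dial is zeroed when it equals joint bezel.
- needle_tip (a point): Point of the thin black needle, 19 mm from the dial's axis, 55 mm above the table.
- zero_mark (a point): The point on the bezel's broad black zero bar (also marked on the rim by a black notch) 19 mm from the dial's axis, where the needle tip should stand.
- master: Master block: plain ground steel, 90 x 30 x 30 mm, about 0.6 kg, both ends tapered in plan (over the last 9 mm the width drops from 30 to 20 mm). Origin: centre of the underside; x along its length, z up. At the start it stands on the comparator's base in the mouth of the track, lengthwise, its nose still 15 to 30 mm short of the plunger.
- spacer: Spacer to be gauged: aluminium, 80 x 30 x 40 mm, about 0.22 kg, two dark counterbored holes in its top, ends tapered like the master's, same 30 mm width. Origin: centre of the underside; x along its length, z up. It starts near one side of the cork mat.
- mat: Cork mat, fixed on the table, 200 (x) x 280 (y) x 4 mm. Origin: centre of its underside, z up. The spacer and a wood block stand near its two y ends, its middle is free.
- wood_block: Bystander: brown wood block 75 x 34 x 45 mm on the cork mat, at the other end than the spacer. Origin: centre of the underside, x along its length.
- caliper: Bystander: steel caliper with a black slider, 200 mm long, lying flat on the table beyond the comparator. Origin: centre of its beam's underside.
- screwdriver: Bystander: screwdriver with a dark wood handle, 190 mm long, lying on the table beyond the comparator. Origin: middle of its length, underside.
Things that resemble listed ones, but are neither listed nor needed, are in the scene too. What is shaped like the master but pink or purple is not meant.

How it is judged:
On the way, in this order (a step that is already met when the one before it is completed fails the run):
1. the master is pushed home: on the base, along the jaw (within 3 mm), plunger pushed back, and pressed against the back stop with more than 0.5 N (horizontal distance between master and backstop_c0 below 0.0527 m and y of master in the frame of comparator between -0.0015 and 0.003 m and z of master in the frame of comparator below 0.0235 m and angle between the x axis of master and the x axis of comparator, either way round below 0.06 rad and value of joint needle above 1.2 rad and contact force between master and backstop_c0 above 0.5 N), for 0.02 s.
2. with the master home and flush along the jaw, the zero bar stands at the needle and the bezel is let go (horizontal distance between needle_tip and zero_mark below 0.0025 m and horizontal distance between master and backstop_c0 below 0.0527 m and y of master in the frame of comparator between -0.0015 and 0.0012 m and z of master in the frame of comparator below 0.0235 m and angle between the x axis of master and the x axis of comparator, either way round below 0.035 rad and value of joint needle above 1.6 rad and contact force between the fingers and comparator below 0.3 N), for 0.3 s.
3. the spacer is pushed home in the same way, pressed against the back stop with more than 0.5 N (horizontal distance between spacer and backstop_c0 below 0.0477 m and y of spacer in the frame of comparator between -0.0015 and 0.003 m and z of spacer in the frame of comparator below 0.0235 m and angle between the x axis of spacer and the x axis of comparator, either way round below 0.06 rad and value of joint needle above 1.2 rad and contact force between spacer and backstop_c0 above 0.5 N), for 0.02 s.
At the end, for the whole second after the job is handed in: The spacer stands upright on the comparator's base, within about 1.5 mm of touching the back stop, flush along the jaw (1.2 mm, 2 degrees), the plunger resting on it, and the needle tip within 4.5 mm of the zero mark; the master stands upright on the cork mat; both at rest (horizontal distance between spacer and backstop_c0 below 0.0477 m and y of spacer in the frame of comparator between -0.0015 and 0.0012 m and z of spacer in the frame of comparator below 0.0235 m and angle between the x axis of spacer and the x axis of comparator, either way round below 0.035 rad and angle between each of spacer, master's own z axis and vertical below 0.05 rad and value of joint needle above 1.6 rad and horizontal distance between needle_tip and zero_mark below 0.0045 m and x of master in the frame of mat between -0.1 and 0.1 m and y of master in the frame of mat between -0.14 and 0.14 m and z of master in the frame of mat below 0.006 m and linear speed of each of master, spacer below 0.01 m/s).
It fails at once if a block is pushed against the back stop with more than 25 N (contact force between any of master, spacer and backstop_c0 above 25 N).
It fails at once if a bystander (wood block, caliper, screwdriver) is moved more than 20 mm (distance of any of wood_block, caliper, screwdriver from where it was at the start of the episode above 0.02 m).
It also fails if it takes over 72 s, if anything falls off the work surface, if the arm or the gripper's body presses on something with over 40 N, if the wrist force passes 120 N, or if a joint passes its speed limit or range.

## Working session

There is one attempt and no reset: what is moved stays moved. The work goes in short steps, Python scripts to look and compute and a shell command to move; the robot and the scene stay as the last step left them, time stands still between calls to the robot, and variables do not carry over. Pictures are saved under pics/ and viewed, and the job is handed in when it is done.

```bash
ls; mkdir -p pics
python3 - <<'E'
from workcell import manip,cams
import cv2
o=manip.get_obs(); print({k:(v if not hasattr(v,'round') else v) for k,v in o.items()}, manip.tcp_to_grasp)
for n in ['top','side','wrist']:
    c=cams.camera(n); cv2.imwrite(f'pics/{n}0.png',c['color'])
    print(n,c['camera_matrix'],c.get('origin'),c.get('attitude'),c.get('T_tool_cam'))
E
```

```text
pics
{'clock': 0.0, 'joint_pos': array([ 1.27635076,  0.33288941, -0.06469816,  1.46094807,  0.02160362,
        1.34990182, -0.08849432]), 'joint_velocities': array([-1.18222710e-03,  4.31399518e-05, -2.38629965e-04,  5.80221009e-04,
       -6.24571897e-04,  1.08100397e-03, -4.90039825e-04]), 'tau': array([ 8.91255077e-04, -6.25453520e+01,  4.94051341e-02, -3.91607666e+01,
        1.62653049e-02,  9.91256355e-03,  5.63912693e-05]), 'position': array([ 0.16770877, -0.60168424,  0.23050175]), 'ee_rot': array([-0.70048902, -0.09632952,  0.70067799, -0.09532106]), 'ft_force': array([ 0.13041085, -0.66834245, -0.14966112]), 'torque': array([-0.00295078,  0.00232878, -0.0403477 ]), 'grip_width': 1.000637303299316} 0.0187
top [[393.04002747   0.         278.80552092]
 [  0.         393.04002747 216.18754648]
 [  0.           0.           1.        ]] [ 0.36169365 -0.05106799  1.03446947] [ 0.72551516 -0.67966752  0.0735745  -0.07916188] None
side [[421.64118076   0.         284.99101332]
 [  0.         421.64118076 212.21200818]
 [  0.           0.           1.        ]] [ 0.21731469 -0.60573301  0.6499229 ] [ 0.87143517 -0.2657031   0.11230658 -0.39672389] None
wrist [[293.18884174   0.         273.34230173]
 [  0.         293.18884174 208.26360186]
 [  0.           0.           1.        ]] None None [[-2.69454980e-04 -3.01994301e-01  9.53309692e-01 -1.43094600e-01]
 [ 9.99999652e-01 -8.34116628e-04  1.84162797e-05  1.69715006e-03]
 [ 7.89609855e-04  9.53309366e-01  3.01994420e-01 -7.83159228e-02]
 [ 0.00000000e+00  0.00000000e+00  0.00000000e+00  1.00000000e+00]]
```

View pics/top0.png

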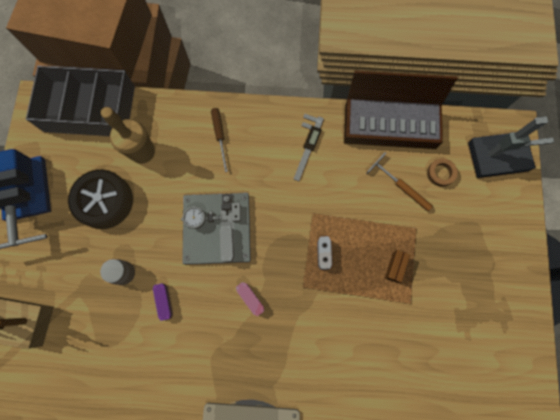

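View pics/side0.png

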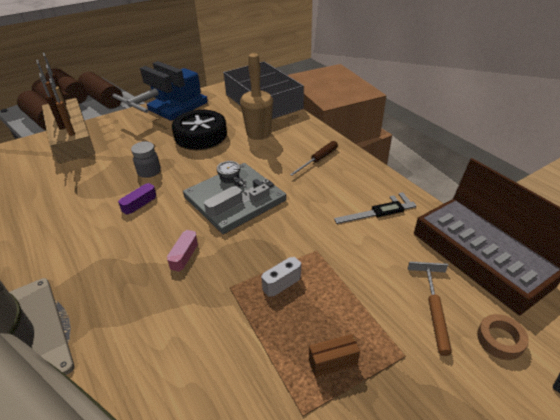

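View pics/wrist0.png

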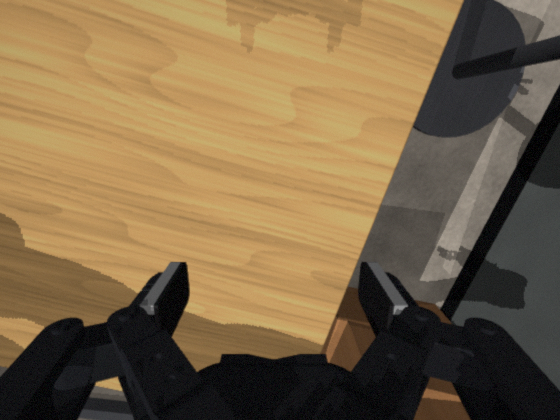

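```bash
cat > h.py <<'E'
from workcell import manip,cams
import numpy as np,cv2
from scipy.spatial.transform import Rotation as R
def pose():
    o=manip.get_obs(); return np.array(o['position']),R.from_quat(o['ee_rot']),o
def shot(n,name=None):
    p,r,o=pose(); c=cams.camera(n)
    if n=='wrist':
        T=np.eye(4);T[:3,:3]=r.as_matrix();T[:3,3]=p;T=T@np.array(c['T_tool_cam'])
    else:
        T=np.eye(4);T[:3,:3]=R.from_quat(c['attitude']).as_matrix();T[:3,3]=c['origin']
    c['T']=T
    if name: cv2.imwrite(f'pics/{name}.png',c['color'])
    return c
def cloud(c):
    d=c['depth'];K=c['camera_matrix'];v,u=np.mgrid[0:d.shape[0],0:d.shape[1]]
    P=np.stack([(u-K[0,2])/K[0,0]*d,(v-K[1,2])/K[1,1]*d,d],-1)
    return P@c['T'][:3,:3].T+c['T'][:3,3]
def onplane(c,u,v,z):
    K=c['camera_matrix'];d=c['T'][:3,:3]@np.array([(u-K[0,2])/K[0,0],(v-K[1,2])/K[1,1],1]);o=c['T'][:3,3]
    return o+d*(z-o[2])/d[2]
def proj(c,P):
    K=c['camera_matrix'];q=c['T'][:3,:3].T@(np.array(P)-c['T'][:3,3]);return K[0,0]*q[0]/q[2]+K[0,2],K[1,1]*q[1]/q[2]+K[1,2]
def crop(c,x,y,w,h,s,name):
    cv2.imwrite(f'pics/{name}.png',cv2.resize(c['color'][y:y+h,x:x+w],None,fx=s,fy=s,interpolation=cv2.INTER_CUBIC))
def tcp2w(dw,r):  # world shift -> tool shift mm
    return r.inv().apply(np.array(dw))*1000
E
python3 - <<'E'
from h import *
c=shot('top'); crop(c,165,175,100,100,7,'comp_top')
P=cloud(c)
for t in ['comparator','master','spacer','mat','wood_block','bezel','caliper','screwdriver']:
    for r in cams.outline_of('top',t)[:3]:
        m=r['region']; q=P[m]; z=q[:,2]
        rr=cv2.minAreaRect(np.float32(q[z>np.median(z)-.006][:,:2]))
        print(t,round(r['conf'],2),r['box'],m.sum(),np.round(np.percentile(z,[5,50,95]),3),np.round(rr[0],3),np.round(rr[1],3),round(rr[2],1))
s=shot('side'); crop(s,170,140,130,110,6,'comp_side')
E
```

```text
comparator 0.6 [183.3, 193.8, 63.5, 70.6] 3982 [0.018 0.022 0.054] [0.485 0.107] [0.341 0.21 ] 20.4
master 0.82 [235.5, 281.3, 29.8, 35.8] 450 [0.019 0.029 0.032] [0.36  0.012] [0.113 0.055] 65.1
master 0.76 [153.3, 283.9, 19.3, 37.8] 557 [0.001 0.029 0.032] [0.372 0.111] [0.089 0.312] 12.0
master 0.72 [216.7, 222.6, 16.1, 38.6] 463 [0.03  0.051 0.054] [0.438 0.046] [0.239 0.06 ] 37.7
spacer 0.56 [314.7, 238.4, 16.0, 33.4] 409 [0.022 0.043 0.047] [ 0.437 -0.125] [0.058 0.204] 61.5
spacer 0.17 [182.4, 205.7, 22.0, 25.7] 376 [0.05  0.054 0.057] [0.47  0.076] [0.333 0.054] 50.4
mat 0.64 [300.5, 215.5, 113.1, 85.2] 6932 [0.    0.003 0.007] [ 0.471 -0.227] [0.333 0.246] 85.3
mat 0.25 [215.0, 107.5, 10.5, 65.3] 338 [0.01  0.021 0.026] [0.8   0.145] [0.175 0.024] 15.2
wood_block 0.64 [382.5, 248.5, 26.1, 35.6] 592 [0.005 0.047 0.051] [ 0.408 -0.222] [0.074 0.346] 27.3
bezel 0.72 [182.4, 205.3, 21.6, 25.6] 412 [0.05  0.054 0.057] [0.469 0.078] [0.336 0.055] 49.1
bezel 0.62 [183.3, 193.3, 64.4, 73.8] 4114 [0.018 0.022 0.054] [0.485 0.107] [0.342 0.21 ] 20.4
caliper 0.85 [296.0, 113.3, 25.8, 65.7] 567 [0.002 0.007 0.014] [ 0.623 -0.092] [0.055 0.527] 86.0
caliper 0.35 [180.5, 208.9, 23.7, 19.8] 404 [0.05  0.054 0.057] [0.469 0.078] [0.336 0.055] 49.1
screwdriver 0.7 [212.2, 106.7, 13.4, 63.5] 369 [0.001 0.021 0.026] [0.8   0.145] [0.175 0.024] 15.2
screwdriver 0.23 [178.6, 190.8, 70.8, 73.6] 4038 [0.018 0.022 0.054] [0.485 0.107] [0.341 0.21 ] 20.4
```

View pics/comp_top.png

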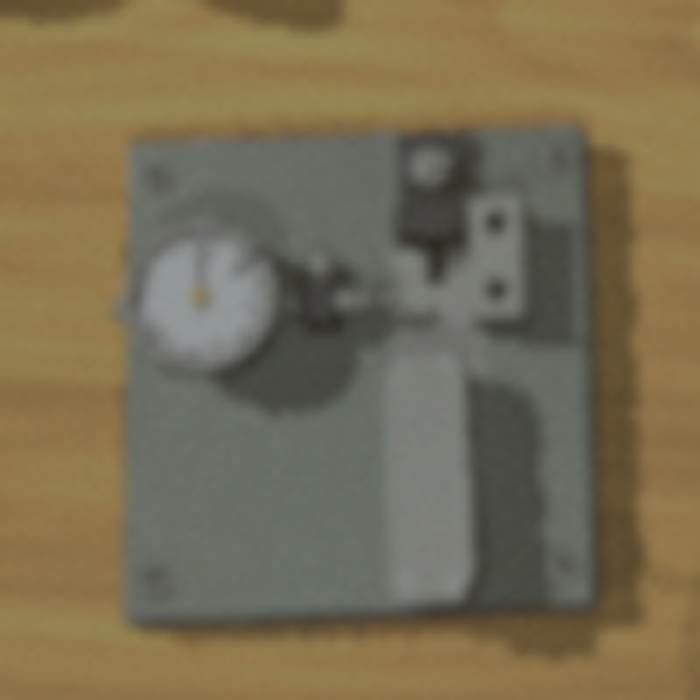

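View pics/comp_side.png

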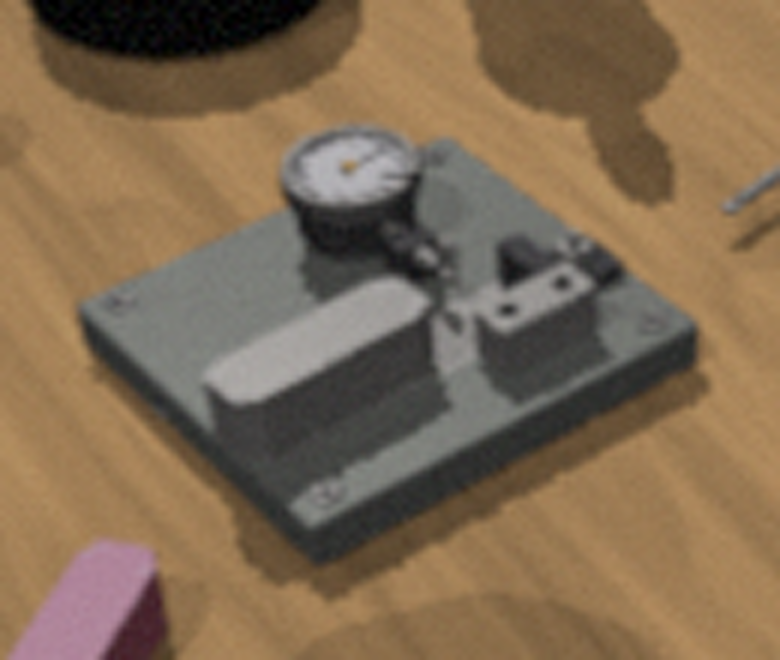

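Run:
```python
from h import *
c=shot('top');p,r,o=pose();print(np.round(r.as_matrix(),3))
f=lambda x,y:(165+(x+.5)/7-.5,175+(y+.5)/7-.5)
C=[np.round(onplane(c,*f(x,y),.022),4)[:2] for x,y in [(133,145),(583,130),(592,603),(128,612)]]
print(C)
C=np.array(C);ex=((C[0]-C[3])+(C[1]-C[2]));print('sizes',np.linalg.norm(C[0]-C[3]),np.linalg.norm(C[0]-C[1]));a=np.arctan2(ex[1],ex[0]);print('yaw',a)
cen=C.mean(0); Rz=np.array([[np.cos(a),-np.sin(a)],[np.sin(a),np.cos(a)]])
print('origin',cen-Rz@np.array([-.0225,.0305]))
print('dial',onplane(c,*f(202,296),.056), 'dial pred',cen-Rz@np.array([-.0225,.0305])+Rz@[0,.082])
print('master ends',onplane(c,*f(432,355),.052),onplane(c,*f(432,602),.052))
# spacer
P=cloud(c)
for (x,y,w,h,z0,z1) in [(216,222,20,42,.047,.056),(305,225,40,55,.038,.05),(372,235,50,60,.040,.056)]:
    q=P[y:y+h,x:x+w].reshape(-1,3);q=q[(q[:,2]>z0)&(q[:,2]<z1)];print(len(q),cv2.minAreaRect(np.float32(q[:,:2]*1000)),np.median(q[:,2]))
crop(c,295,205,130,105,6,'mat_top')
```

```text
[[ 0.     0.269 -0.963]
 [-0.    -0.963 -0.269]
 [-1.     0.     0.   ]]
[array([0.6244, 0.2217]), array([0.6415, 0.051 ]), array([0.4619, 0.0329]), array([0.4475, 0.2027])]
sizes 0.1779174246666132 0.17155436456120843
yaw 0.10369406035907922
origin [0.56936115 0.09906777]
dial [0.56055473 0.18082665 0.056     ] dial pred [0.56087346 0.18062731]
master ends [0.5449584  0.09579863 0.052     ] [0.45553433 0.08736499 0.052     ]
410 ((499.46551513671875, 93.87781524658203), (89.97367858886719, 30.644676208496094), 7.932100296020508) 0.05128288000507519
368 ((493.2806091308594, -156.939697265625), (79.10313415527344, 30.116817474365234), 5.604536533355713) 0.043535054674323836
429 ((470.9365234375, -344.1708068847656), (34.951290130615234, 75.20745086669922), 72.59098052978516) 0.048308969363125676
```

View pics/mat_top.png

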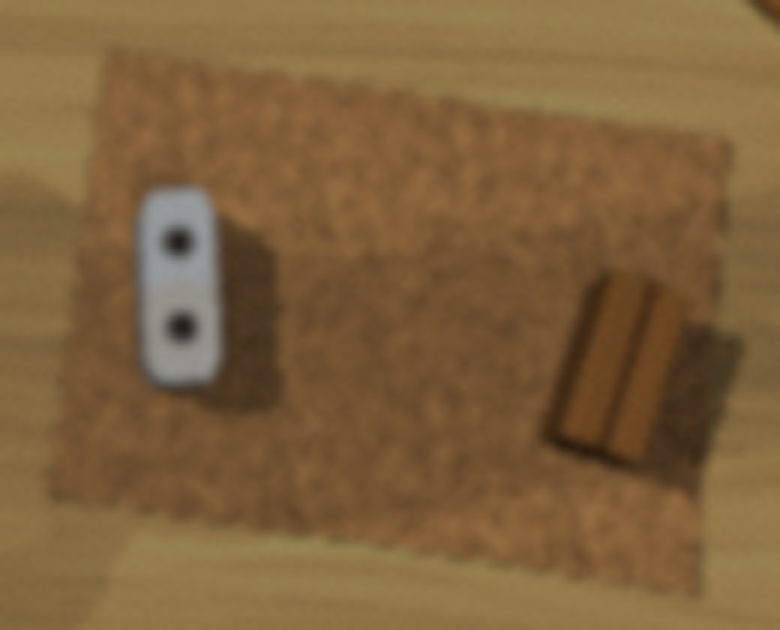

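Master candidates: pink block (250,298), purple block (162,302), grey steel block on the base (225,242). By the description it is the grey one, and the close crop confirms it: it lies in the track mouth, with the nose before the plunger.

```bash
python3 -m handwheel '0 -26 -42 0 0 0 60;0 -26 -42 0 0 0 60;0 -26 -42 0 0 0 60;0 -26 -42 0 0 0 60;0 -26 -42 0 0 0 60;0 -26 -42 0 0 0 60;0 -26 -42 0 0 0 60;0 -26 -42 0.085 0 0 60' 30
```

```text
clock: 1.5
position: [0.4367, -0.3099, 0.2317]
ee_rot: [0.704, 0.065, -0.704, 0.066]
ft_force: [0.4, -0.3, -0.3]
grip_width: 0.7
```

```bash
cat >> h.py <<'E'
def plan(x,y,z,yaw=None):
    """tool shift in mm to world target (old axes) and turn about tool x so that tool z points along -comparator-x (yaw)"""
    p,r,o=pose(); d=np.array([x,y,z])-p; m=r.as_matrix()
    print('clock',round(o['clock'],2),'pos',np.round(p,4),'tool y',np.round(m[:,1],3),'F',np.round(o['ft_force'],1),'grip mm',round(o['grip_width']*85.4,1))
    print('tilt',np.round(m[:,0],4))
    print('shift mm',np.round(r.inv().apply(d)*1000,1))
    if yaw is not None:
        w=R.from_matrix(np.column_stack([[0,0,-1],[np.sin(yaw),-np.cos(yaw),0],[-np.cos(yaw),-np.sin(yaw),0]]))
        print('turn',np.round((r.inv()*w).as_rotvec(),3)); print('shift in new axes',np.round(w.inv().apply(d)*1000,1))
E
python3 - <<'E'
from h import *
c=shot('wrist','w1')
plan(.44,.088,.2,.104)
E
```

```text
clock 1.55 pos [ 0.4428 -0.3019  0.2318] tool y [ 0.184 -0.983 -0.002] F [3.8 8.6 0.6] grip mm 59.9
tilt [ 0.0035  0.0025 -1.    ]
shift mm [  32.8 -383.7  -69. ]
turn [ 0.081 -0.004  0.002]
shift in new axes [  31.8 -388.1  -37.7]
```

View pics/w1.png

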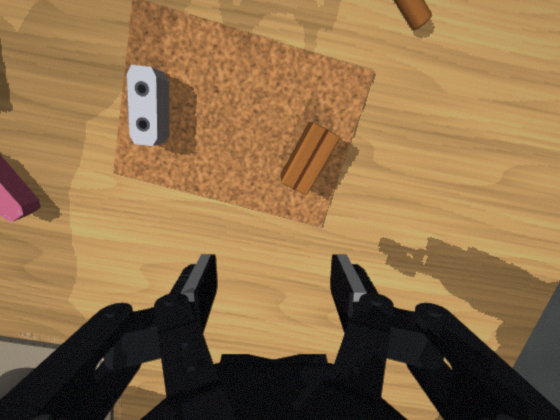

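```bash
python3 -m handwheel '0 -48 -5 0.081 -0.004 0 60;4 -48 -5 0 0 0 60;4 -48 -5 0 0 0 60;4 -48 -5 0 0 0 60;4 -48 -5 0 0 0 60;4 -48 -5 0 0 0 60;4 -48 -5 0 0 0 60;4 -48 -3 0 0 0 60'; python3 -m handwheel '2 -6 0 0 0 0 60;0 0 0 0 0 0 60'
python3 - <<'E'
from h import *
c=shot('wrist','w2')
plan(.50,.093,.1,.104)
P=cloud(c)
np.savez('w2.npz',**{k:c[k] for k in ['color','depth','camera_matrix','T']})
E
```

```text
clock: 2.35
position: [0.4287, 0.0758, 0.2033]
ee_rot: [-0.705, -0.037, 0.707, -0.038]
ft_force: [1.7, 0.3, 0.6]
grip_width: 0.703
clock: 2.55
position: [0.4279, 0.0812, 0.201]
ee_rot: [-0.705, -0.038, 0.707, -0.039]
ft_force: [0.1, -0.7, 0.5]
grip_width: 0.698
clock 2.6 pos [0.4282 0.0796 0.2011] tool y [ 0.106 -0.994  0.001] F [-1.  -0.9 -0.2] grip mm 60.1
tilt [-0.004  -0.0011 -1.    ]
shift mm [100.8  -5.8 -73.2]
turn [ 0.002  0.004 -0.001]
shift in new axes [101.1  -5.9 -72.8]
```

View pics/w2.png

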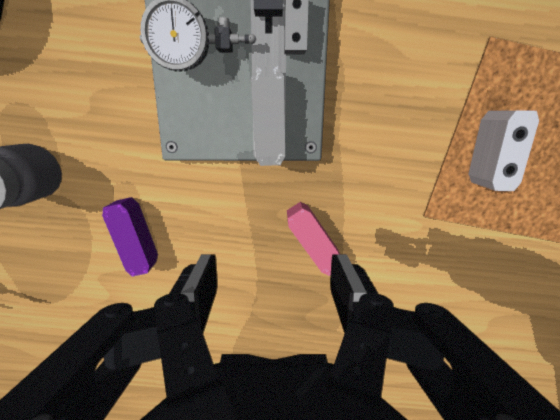

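```bash
python3 -m handwheel '0 -6 -30 0 0.004 0 60;0 0 -30 0 0 0 60;0 0 0 0 0 0 60'
python3 - <<'E'
from h import *
c=shot('wrist','w3')
plan(.49,.091,.035,.104)
np.savez('w3.npz',**{k:c[k] for k in ['color','depth','camera_matrix','T']})
crop(c,130,0,270,220,2.9,'w3c')
E
```

```text
clock: 2.9
position: [0.4899, 0.0902, 0.2004]
ee_rot: [-0.706, -0.036, 0.706, -0.036]
ft_force: [-0.2, 0.4, -0.0]
grip_width: 0.704
clock 2.95 pos [0.4883 0.0905 0.2004] tool y [ 0.103 -0.995 -0.001] F [-0.3 -0.   0. ] grip mm 60.0
tilt [-1.4e-03  8.0e-04 -1.0e+00]
shift mm [ 1.654e+02 -1.000e-01 -1.900e+00]
turn [-0.001  0.001  0.001]
shift in new axes [165.4  -0.3  -1.7]
```

View pics/w3c.png

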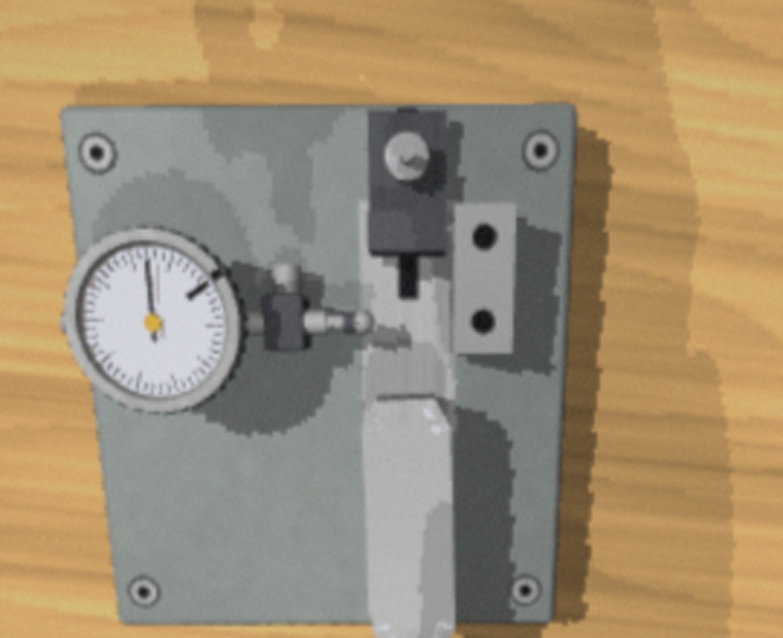

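Run:
```python
from h import *
c=dict(np.load('w3.npz'))
f=lambda x,y:(130+(x+.5)/2.9-.5,(y+.5)/2.9-.5)
C=np.array([onplane(c,*f(x,y),.022)[:2] for x,y in [(62,110),(577,104),(553,622),(122,622)]]);print(C)
L=np.array([[.07,.118],[.07,-.057],[-.115,-.057],[-.115,.118]])
print('sizes',np.linalg.norm(C[0]-C[3]),np.linalg.norm(C[1]-C[2]),np.linalg.norm(C[0]-C[1]),np.linalg.norm(C[3]-C[2]))
# rigid fit
a=C-C.mean(0);b=L-L.mean(0);th=np.arctan2((b[:,0]*a[:,1]-b[:,1]*a[:,0]).sum(),(a*b).sum())
Rz=np.array([[np.cos(th),-np.sin(th)],[np.sin(th),np.cos(th)]]);o=C.mean(0)-Rz@L.mean(0)
print('yaw',th,'origin',o, 'res mm',1000*(C-(L@Rz.T+o)))
loc=lambda x,y,z:np.round(1000*Rz.T@(onplane(c,*f(x,y),z)[:2]-o),1)
print('dial center',loc(153,321,.056),'jaw face',loc(453,352,.044),loc(457,205,.044),'jaw BR',loc(512,352,.044),'TR',loc(516,205,.044))
print('stop front',loc(370,250,.044),loc(445,250,.044),'plunger nose',loc(372,322,.037))
P=cloud(c);q=P[110:230,245:300].reshape(-1,3);q=q[(q[:,2]>.048)&(q[:,2]<.056)];rr=cv2.minAreaRect(np.float32(q[:,:2]));print(rr,1000*Rz.T@(np.array(rr[0])-o),np.median(q[:,2]))
print('nose',loc(380,400,.052),loc(430,402,.052),'sides',loc(363,440,.052),loc(452,440,.052),loc(370,600,.052),loc(455,600,.052))
bar=np.array(loc(205,287,.055))-[0,82];print('bar',np.arctan2(-bar[1],bar[0])); n=np.array(loc(148,262,.055))-[0,82];print('needle',np.arctan2(-n[1],n[0]))
```

```text
[[0.6279055  0.22225685]
 [0.647057   0.05092409]
 [0.46531163 0.03162646]
 [0.44787286 0.20282655]]
sizes 0.18107812897758443 0.18276700019245576 0.17239980747769287 0.1720859717754908
yaw 0.10653707809269583 origin [0.57265242 0.09897396] res mm [[-1.80242621 -1.49158699]
 [-1.25967397  1.18345597]
 [ 0.94606473  1.55792071]
 [ 2.11603545 -1.24978969]]
dial center [ 0.3 82.8] jaw face [-10. -14.] [ 35.3 -14.9] jaw BR [-10.1 -33.9] TR [ 35.2 -33.9]
stop front [22.1 13.4] [ 22.  -11.1] plunger nose [-0.1 13.5]
((0.5027599334716797, 0.09251916408538818), (0.0902252271771431, 0.0299930889159441), 7.8634867668151855) [-70.18259002   1.01386223] 0.05251311193523989
nose [-25.1  10.6] [-25.8  -6.1] sides [-38.2  16.6] [-38.4 -13.5] [-95.   15.5] [-95.2 -15. ]
bar 1.0013101253153383
needle -0.05549850524571683
```

```bash
cat >> h.py <<'E'
TH=.1065; O=np.array([.5727,.0990]); RZ=np.array([[np.cos(TH),-np.sin(TH)],[np.sin(TH),np.cos(TH)]])
def lw(x,y): return O+RZ@np.array([x,y])/1000
def local(p): return 1000*RZ.T@(np.asarray(p)[:2]-O)
def planl(x,y,z): 
    w=lw(x,y); plan(w[0],w[1],z,TH); p,r,o=pose(); f=o['ft_force']; print('local',np.round(local(p),2),'z',round(p[2],4),'Floc',np.round(RZ.T@f[:2],1),round(f[2],1))
E
python3 - <<'E'
from h import *
planl(-85,.8,.026)
E
```

```text
clock 2.95 pos [0.4883 0.0905 0.2004] tool y [ 0.103 -0.995 -0.001] F [-0.3 -0.   0. ] grip mm 60.0
tilt [-1.4e-03  8.0e-04 -1.0e+00]
shift mm [ 1.744e+02 -1.000e-01 -0.000e+00]
turn [-0.004  0.001  0.001]
shift in new axes [174.4  -0.3   0.2]
local [-84.79   0.54] z 0.2004 Floc [-0.3 -0. ] 0.0
```

```bash
python3 -m handwheel '45 0 0 -0.004 0 0 60;45 0 0 0 0 0 60;45 0 0 0 0 0 60;30 0 0 0 0 0 60;8 0 0 0 0 0 60;0 0 0 0 0 0 60'
python3 - <<'E'
from h import *
planl(-85,.8,.026)
E
```

```text
clock: 3.55
position: [0.4866, 0.0913, 0.0278]
ee_rot: [-0.705, -0.038, 0.707, -0.039]
ft_force: [-0.3, 0.1, 1.2]
grip_width: 0.7
clock 3.55 pos [0.4866 0.0913 0.0278] tool y [ 0.109 -0.994  0.001] F [-0.3  0.1  1.2] grip mm 59.8
tilt [-1.6e-03 -8.0e-04 -1.0e+00]
shift mm [ 1.8  0.7 -1.4]
turn [ 0.002  0.002 -0.001]
shift in new axes [ 1.8  0.7 -1.4]
local [-86.39   1.52] z 0.0278 Floc [-0.3  0.2] 1.2
```

```bash
python3 -m handwheel '0 0.7 0 0 0 0 40;0 0 0 0 0 0 28;0 0 0 0 0 0 26;0 0 0 0 0 0 26;0 0 0 0 0 0 26' 25
python3 - <<'E'
from h import *
planl(-85,.8,.026)
shot('wrist','w4')
E
```

```text
clock: 4.05
position: [0.4887, 0.0917, 0.0298]
ee_rot: [0.707, 0.038, -0.705, 0.039]
ft_force: [-1.1, -1.1, 9.4]
grip_width: 0.344
clock 4.05 pos [0.4887 0.0917 0.0298] tool y [ 0.109 -0.994  0.001] F [-1.1 -1.1  9.4] grip mm 29.4
tilt [ 3.e-03 -6.e-04 -1.e+00]
shift mm [3.8 0.9 0.7]
turn [ 0.003 -0.003 -0.001]
shift in new axes [3.8 0.9 0.7]
local [-84.35   1.67] z 0.0298 Floc [-1.2 -1. ] 9.4
```

View pics/w4.png

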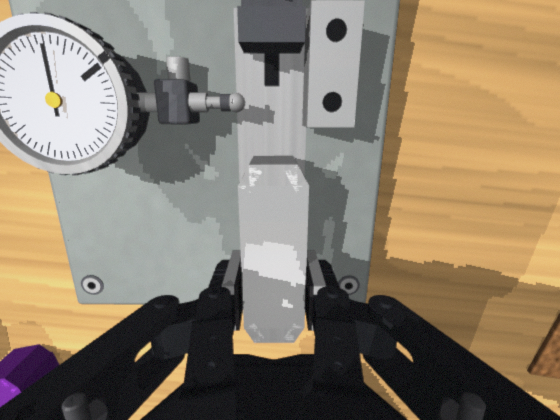

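```bash
python3 -m handwheel '-2 0 0 0 0 0 26;0 0 0 0 0 0 26' 25;python3 -m handwheel '-1.5 0 0 0 0 0 26;0 0 0 0 0 0 26' 25
python3 - <<'E'
from h import *
planl(-85,.8,.026)
E
```

```text
clock: 4.3
position: [0.4872, 0.0915, 0.0303]
ee_rot: [0.706, 0.039, -0.706, 0.039]
ft_force: [-0.5, -0.3, -5.2]
grip_width: 0.346
clock: 4.5
position: [0.4871, 0.0916, 0.0314]
ee_rot: [-0.706, -0.039, 0.706, -0.039]
ft_force: [0.3, 0.3, -5.5]
grip_width: 0.347
clock 4.5 pos [0.4871 0.0916 0.0314] tool y [ 0.11  -0.994  0.   ] F [ 0.3  0.3 -5.5] grip mm 29.6
tilt [-3.e-04 -3.e-04 -1.e+00]
shift mm [ 5.4  1.  -0.9]
turn [ 0.003  0.    -0.   ]
shift in new axes [ 5.4  1.  -0.9]
local [-85.9    1.77] z 0.0314 Floc [0.3 0.3] -5.5
```

```bash
python3 -m handwheel '1.2 0.7 0 0.003 0 0 26;0 0 -10 0 0 0 26;0 0 -10 0 0 0 26;0 0 -10 0 0 0 26;0 0 -8 0 0 0 26;0 0 0 0 0 0 26' 25
python3 - <<'E'
from h import *
planl(-38.9,1,.031)
shot('wrist','w5')
E
```

```text
clock: 5.1
position: [0.526, 0.0967, 0.0301]
ee_rot: [-0.706, -0.039, 0.706, -0.038]
ft_force: [0.2, 4.6, -6.6]
grip_width: 0.343
clock 5.1 pos [0.526  0.0967 0.0301] tool y [ 0.108 -0.994 -0.002] F [ 0.2  4.6 -6.6] grip mm 29.3
tilt [-2.0e-04  1.7e-03 -1.0e+00]
shift mm [-0.9  1.7 -7.8]
turn [0.001 0.    0.002]
shift in new axes [-0.9  1.6 -7.8]
local [-46.67   2.65] z 0.0301 Floc [0.7 4.6] -6.6
```

View pics/w5.png

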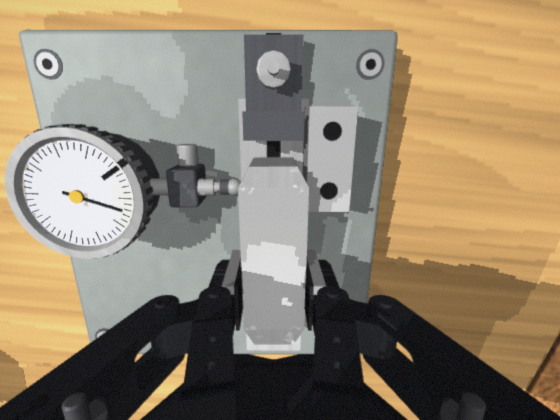

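```bash
python3 -m handwheel '1.2 -0.8 0 0 0 0 26;0 0 -3 0 0 0 26;0 0 0 0 0 0 26' 25
python3 - <<'E'
from h import *
planl(-38.9,2.6,.030)
E
```

```text
clock: 5.45
position: [0.5285, 0.097, 0.0298]
ee_rot: [0.706, 0.038, -0.706, 0.038]
ft_force: [-4.3, 3.4, 2.6]
grip_width: 0.347
clock 5.45 pos [0.5285 0.097  0.0298] tool y [ 0.107 -0.994 -0.   ] F [-4.3  3.4  2.6] grip mm 29.6
tilt [ 6.e-04  2.e-04 -1.e+00]
shift mm [-0.2  0.1 -5.3]
turn [ 0.001 -0.001  0.   ]
shift in new axes [-0.2  0.1 -5.3]
local [-44.18   2.67] z 0.0298 Floc [-3.9  3.8] 2.6
```

```bash
python3 -m handwheel '-0.4 -0.3 -2 0 0 0 26;0 0 0 0 0 0 26' 25
python3 - <<'E'
from h import *
planl(-38.9,2.6,.030)
E
python3 -m handwheel '0 -0.2 -1.5 0 0 0 26;0 0 0 0 0 0 26' 25
python3 - <<'E'
from h import *
planl(-38.9,2.6,.030)
c=shot('wrist','w6'); crop(c,200,20,200,160,4,'w6c')
E
```

```text
clock: 5.65
position: [0.5301, 0.0972, 0.0298]
ee_rot: [0.706, 0.038, -0.706, 0.038]
ft_force: [-3.7, 2.7, 1.7]
grip_width: 0.349
clock 5.65 pos [0.5301 0.0972 0.0298] tool y [ 0.107 -0.994 -0.   ] F [-3.7  2.7  1.7] grip mm 29.8
tilt [ 1.e-04  0.e+00 -1.e+00]
shift mm [-0.2  0.1 -3.7]
turn [ 0.001 -0.     0.   ]
shift in new axes [-0.2  0.1 -3.7]
local [-42.55   2.7 ] z 0.0298 Floc [-3.4  3. ] 1.7
clock: 5.85
position: [0.5316, 0.0973, 0.0298]
ee_rot: [0.706, 0.038, -0.706, 0.038]
ft_force: [-3.3, 3.4, 1.2]
grip_width: 0.344
clock 5.85 pos [0.5316 0.0973 0.0298] tool y [ 0.107 -0.994  0.   ] F [-3.3  3.4  1.2] grip mm 29.4
tilt [ 2.e-04 -1.e-04 -1.e+00]
shift mm [-0.2  0.1 -2.1]
turn [ 0. -0. -0.]
shift in new axes [-0.2  0.1 -2.1]
local [-41.04   2.72] z 0.0298 Floc [-2.9  3.7] 1.2
```

View pics/w6c.png

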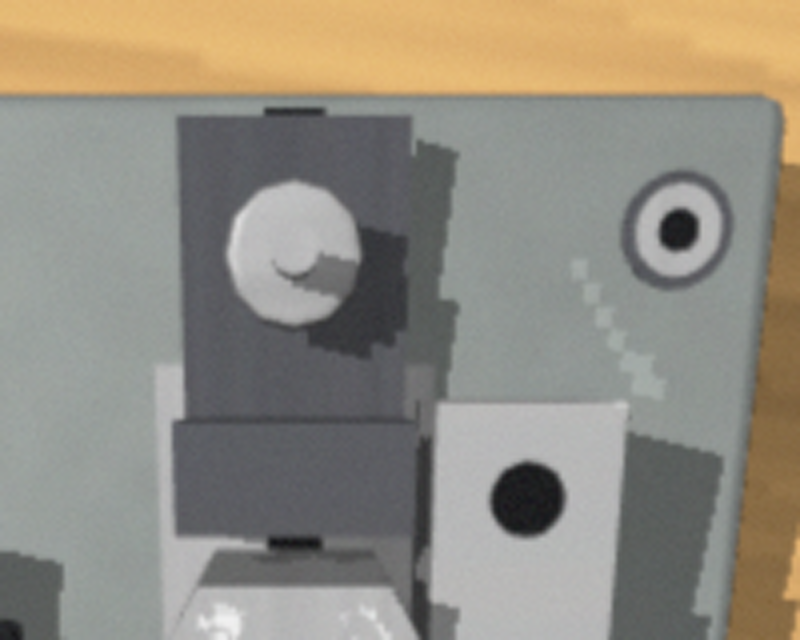

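```bash
for k in 1; do python3 -m handwheel '0 0 -1.2 0 0 0 26;0 0 0 0 0 0 26' 25; done
python3 - <<'E'
from h import *
planl(-38.9,2.6,.030)
E
python3 -m handwheel '0 0 -0.8 0 0 0 26;0 0 0 0 0 0 26' 25
python3 - <<'E'
from h import *
planl(-38.9,2.6,.030)
c=shot('wrist','w7'); crop(c,200,20,200,160,4,'w7c')
E
```

```text
clock: 6.1
position: [0.5328, 0.0975, 0.0298]
ee_rot: [0.706, 0.038, -0.706, 0.038]
ft_force: [-4.5, 2.5, 3.0]
grip_width: 0.351
clock 6.1 pos [0.5328 0.0975 0.0298] tool y [ 0.107 -0.994  0.   ] F [-4.5  2.5  3. ] grip mm 30.0
tilt [ 2.e-04 -1.e-04 -1.e+00]
shift mm [-0.2  0.1 -1. ]
turn [ 0.001 -0.    -0.   ]
shift in new axes [-0.2  0.1 -1. ]
local [-39.87   2.74] z 0.0298 Floc [-4.2  2.9] 3.0
clock: 6.3
position: [0.5335, 0.0975, 0.0298]
ee_rot: [0.706, 0.038, -0.706, 0.038]
ft_force: [-6.3, 2.6, 3.2]
grip_width: 0.345
clock 6.3 pos [0.5335 0.0975 0.0298] tool y [ 0.107 -0.994  0.   ] F [-6.3  2.6  3.2] grip mm 29.5
tilt [ 0.e+00 -2.e-04 -1.e+00]
shift mm [-0.2  0.1 -0.3]
turn [ 0. -0. -0.]
shift in new axes [-0.2  0.1 -0.3]
local [-39.16   2.69] z 0.0298 Floc [-6.   3.3] 3.2
```

View pics/w7c.png

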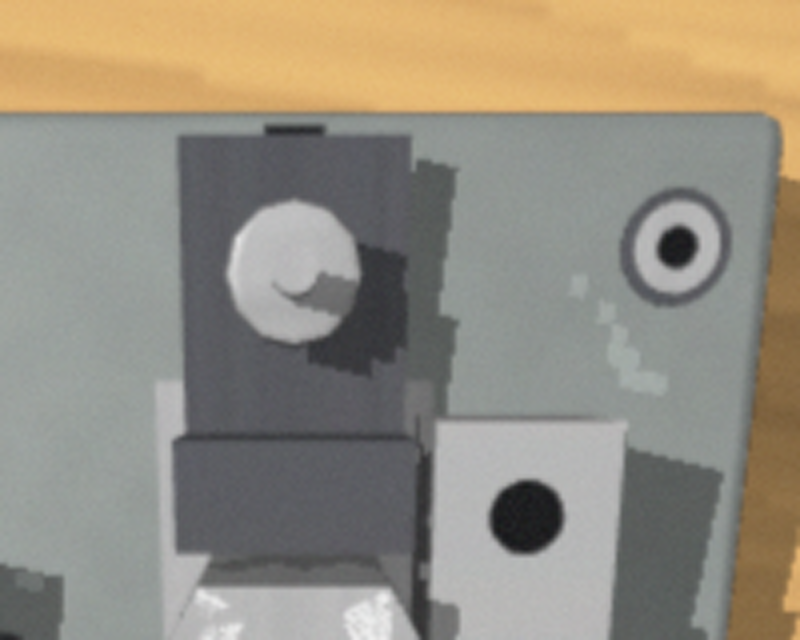

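```bash
python3 -m handwheel '0 0 -0.6 0 0 0 26;0 0 0 0 0 0 26' 25
python3 - <<'E'
from h import *
planl(-38.9,2.6,.030)
E
python3 -m handwheel '0 0 -0.5 0 0 0 26;0 0 0 0 0 0 26' 25
python3 - <<'E'
from h import *
planl(-38.9,2.6,.030)
E
```

```text
clock: 6.55
position: [0.534, 0.0976, 0.0298]
ee_rot: [-0.706, -0.038, 0.706, -0.038]
ft_force: [-4.7, 3.3, 4.3]
grip_width: 0.346
clock 6.55 pos [0.534  0.0976 0.0298] tool y [ 0.107 -0.994  0.   ] F [-4.7  3.3  4.3] grip mm 29.6
tilt [-1.e-04 -3.e-04 -1.e+00]
shift mm [-0.2  0.1  0.3]
turn [ 0.  0. -0.]
shift in new axes [-0.2  0.1  0.3]
local [-38.63   2.68] z 0.0298 Floc [-4.4  3.8] 4.3
clock: 6.75
position: [0.5345, 0.0976, 0.0298]
ee_rot: [-0.706, -0.038, 0.706, -0.038]
ft_force: [-5.1, 2.5, 5.1]
grip_width: 0.349
clock 6.75 pos [0.5345 0.0976 0.0298] tool y [ 0.107 -0.994  0.   ] F [-5.1  2.5  5.1] grip mm 29.8
tilt [-1.e-04 -2.e-04 -1.e+00]
shift mm [-0.2  0.1  0.8]
turn [ 0.  0. -0.]
shift in new axes [-0.2  0.1  0.8]
local [-38.13   2.7 ] z 0.0298 Floc [-4.8  3. ] 5.1
```

```bash
python3 -m handwheel '-0.4 0 -0.7 0 0 0 26;0 0 0 0 0 0 26' 25
python3 - <<'E'
from h import *
planl(-38.9,2.6,.030)
E
python3 -m handwheel '0 0 -0.7 0 0 0 26;0 0 0 0 0 0 26' 25
python3 - <<'E'
from h import *
planl(-38.9,2.6,.030)
c=shot('wrist','w8'); crop(c,200,20,200,160,4,'w8c')
E
```

```text
clock: 6.95
position: [0.5349, 0.0977, 0.0298]
ee_rot: [-0.706, -0.038, 0.706, -0.038]
ft_force: [-4.3, 3.5, -0.3]
grip_width: 0.344
clock 6.95 pos [0.5349 0.0977 0.0298] tool y [ 0.107 -0.994  0.   ] F [-4.3  3.5 -0.3] grip mm 29.3
tilt [-6.e-04 -1.e-04 -1.e+00]
shift mm [-0.2  0.1  1.2]
turn [ 0.001  0.001 -0.   ]
shift in new axes [-0.2  0.1  1.2]
local [-37.69   2.71] z 0.0298 Floc [-3.9  3.9] -0.3
clock: 7.15
position: [0.5357, 0.0978, 0.0298]
ee_rot: [-0.706, -0.038, 0.706, -0.038]
ft_force: [-4.1, 3.2, 0.7]
grip_width: 0.345
clock 7.15 pos [0.5357 0.0978 0.0298] tool y [ 0.107 -0.994  0.   ] F [-4.1  3.2  0.7] grip mm 29.5
tilt [-5.e-04 -1.e-04 -1.e+00]
shift mm [-0.2  0.1  2. ]
turn [ 0.     0.001 -0.   ]
shift in new axes [-0.2  0.1  2. ]
local [-36.94   2.71] z 0.0298 Floc [-3.7  3.6] 0.7
```

View pics/w8c.png

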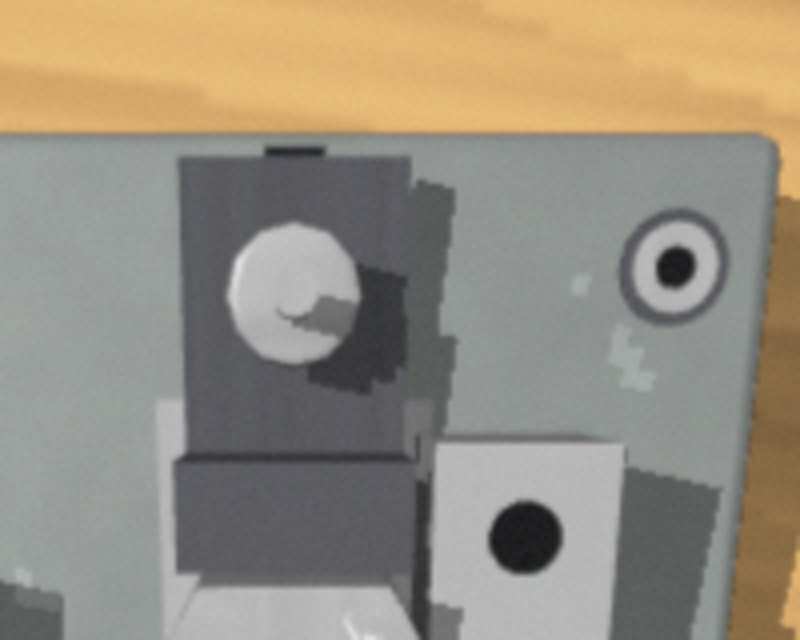

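```bash
python3 -m handwheel '0 0 -0.7 0 0 0 26;0 0 0 0 0 0 26' 25
python3 -m handwheel '0 0 -0.5 0 0 0 26;0 0 0 0 0 0 26' 25
python3 - <<'E'
from h import *
planl(-38.9,2.6,.030)
E
```

```text
clock: 7.4
position: [0.5357, 0.0978, 0.0298]
ee_rot: [-0.705, -0.038, 0.707, -0.038]
ft_force: [-8.1, 3.0, 3.9]
grip_width: 0.348
clock: 7.6
position: [0.5357, 0.0978, 0.0298]
ee_rot: [-0.705, -0.038, 0.707, -0.038]
ft_force: [-10.7, 1.9, 6.7]
grip_width: 0.346
clock 7.6 pos [0.5357 0.0978 0.0298] tool y [ 0.107 -0.994  0.001] F [-10.7   1.9   6.7] grip mm 29.5
tilt [-0.0028 -0.001  -1.    ]
shift mm [-0.2  0.1  2. ]
turn [ 0.001  0.003 -0.001]
shift in new axes [-0.2  0.1  2. ]
local [-36.88   2.7 ] z 0.0298 Floc [-10.5   3. ] 6.7
```

```bash
python3 -m handwheel '0 0 0 0 0 0 36;0 0 0 0 0 0 50;0 0 0 0 0 0 60;-30 0 0 0 0 0 60;-40 0 0 0 0 0 70;-10 0 0 0 0 0 75;0 0 0 0 0 0 75' 25
python3 - <<'E'
from h import *
planl(0,82,.11)
c=shot('wrist','w9');np.savez('w9.npz',**{k:c[k] for k in ['color','depth','camera_matrix','T']})
E
```

```text
clock: 8.3
position: [0.5387, 0.0976, 0.1117]
ee_rot: [0.708, 0.037, -0.705, 0.038]
ft_force: [0.2, 0.3, -1.1]
grip_width: 0.88
clock 8.3 pos [0.5387 0.0976 0.1117] tool y [ 0.106 -0.994  0.001] F [ 0.2  0.3 -1.1] grip mm 75.2
tilt [ 4.1e-03 -4.0e-04 -1.0e+00]
shift mm [  1.8 -79.8 -34. ]
turn [-0.    -0.004 -0.001]
shift in new axes [  1.7 -79.8 -34. ]
local [-34.    2.2] z 0.1117 Floc [0.2 0.3] -1.1
```

View pics/w9.png

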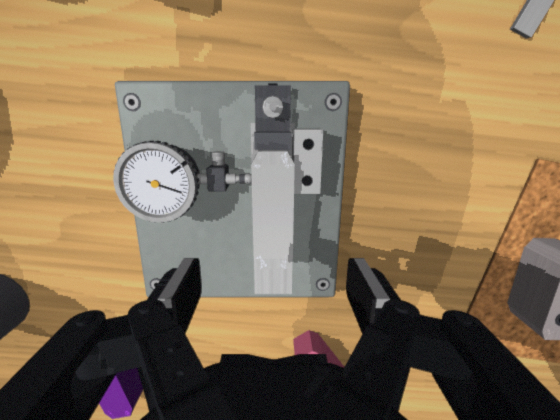

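Run:
```python
from h import *
c=dict(np.load('w9.npz')); crop(c,110,135,95,90,6.4,'dial9'); crop(c,240,70,100,90,6.4,'home9')
```

```text
(no output)
```

View pics/dial9.png

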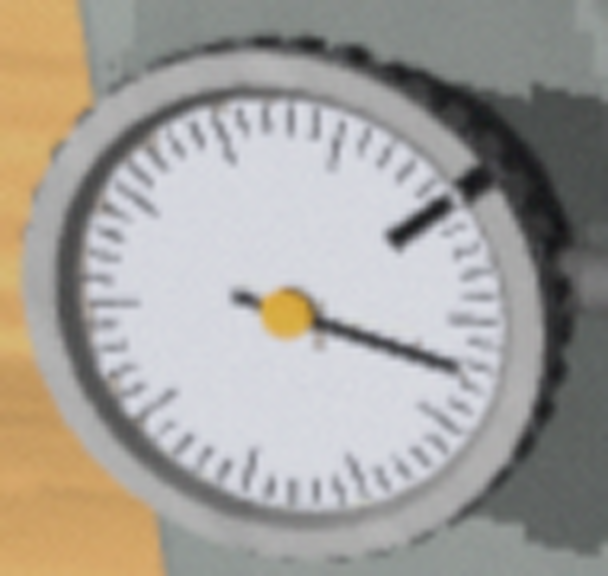

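View pics/home9.png

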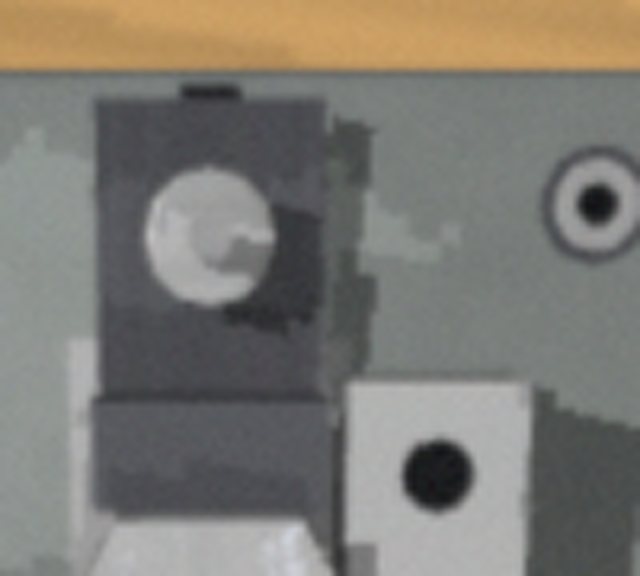

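```bash
cat >> h.py <<'E'
def ang(c,f,a,b,z=.055):
    A=local(onplane(c,*f(*a),z));B=local(onplane(c,*f(*b),z));d=B-A;return round(float(np.arctan2(-d[1],d[0])),3),np.round(A,1),np.round(B,1)
E
python3 - <<'E'
from h import *
c=dict(np.load('w9.npz'));s=6.4
f=lambda x,y:(110+(x+.5)/s-.5,135+(y+.5)/s-.5)
print('needle',ang(c,f,(287,314),(458,369)),'tail-tip',ang(c,f,(238,296),(458,369)))
print('bar',ang(c,f,(287,314),(398,238)),ang(c,f,(287,314),(478,186)),ang(c,f,(398,240),(495,178)))
print([local(onplane(c,*f(x,y),.056)) for x,y in [(287,314)]])
planl(0,82,.11)
E
```

```text
needle (1.902, array([-0.4, 83.4]), array([-6.6, 65.4])) tail-tip (1.912, array([ 1.6, 88.5]), array([-6.6, 65.4]))
bar (0.999, array([-0.4, 83.4]), array([ 7.9, 70.5])) (1.008, array([-0.4, 83.4]), array([13.5, 61.4])) (1.028, array([ 7.7, 70.5]), array([14.3, 59.5]))
[array([-0.18449335, 83.02649729])]
clock 8.35 pos [0.5376 0.0973 0.11  ] tool y [ 0.106 -0.994  0.001] F [-0.5  0.  -0.4] grip mm 75.2
tilt [ 1.4e-03 -7.0e-04 -1.0e+00]
shift mm [  0. -80. -35.]
turn [-0.    -0.001 -0.001]
shift in new axes [  0.  -80.  -35.1]
local [-35.08   1.99] z 0.11 Floc [-0.5  0.1] -0.4
```

Run:
```python
from h import *
p,r,o=pose();print(np.round(o['joint_pos'],3))
```

```text
[ 0.345  0.348 -0.713  1.785  0.254  1.101 -1.919]
```

```bash
python3 -m handwheel '0 -41 -17.5 0 0 0 78;0 -41 -17.5 0 0 0 78;0 0 0 -0.145 0 0 78;0 0 0 -0.145 0 0 78;0 0 0 -0.145 0 0 78;0 0 0 -0.145 0 0 78;0 0 0 -0.145 0 0 78;0 0 0 -0.145 0 0 78' 25
python3 -m handwheel '0 0 0 -0.145 0 0 78;0 0 0 -0.145 0 0 78;0 0 0 -0.145 0 0 78;0 0 0 -0.145 0 0 78;0 0 0 -0.145 0 0 78;0 0 0 -0.145 0 0 78;0 0 0 -0.145 0 0 78;0 0 0 -0.13 0 0 78' 25
python3 - <<'E'
from h import *
p,r,o=pose();print(np.round(o['joint_pos'],3))
planl(0,84,.05)
shot('wrist','w10')
E
```

```text
clock: 9.15
position: [0.5624, 0.1825, 0.1079]
ee_rot: [-0.623, -0.334, 0.624, -0.334]
ft_force: [0.4, 0.2, -0.0]
grip_width: 0.91
clock: 9.95
position: [0.5625, 0.1826, 0.1079]
ee_rot: [0.343, 0.619, -0.344, 0.618]
ft_force: [0.9, -0.1, -0.8]
grip_width: 0.918
[ 0.43   0.612 -1.093  1.653  0.57   1.235 -0.229]
clock 9.95 pos [0.5625 0.1826 0.1079] tool y [ 0.849  0.529 -0.002] F [ 0.9 -0.1 -0.8] grip mm 78.4
tilt [-2.1e-03 -5.0e-04 -1.0e+00]
shift mm [57.9  1.1  0.8]
turn [2.021e+00 2.000e-03 2.000e-03]
shift in new axes [57.9  0.2 -1.2]
local [-1.22 84.2 ] z 0.1079 Floc [ 0.8 -0.2] -0.8
```

View pics/w10.png

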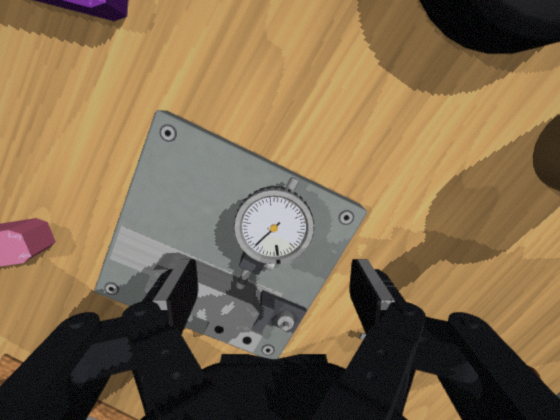

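Run:
```python
from h import *
c=shot('wrist','w11');p,r,o=pose()
crop(c,225,170,100,105,6,'dial11')
q=onplane(c,274,228,.056);print(local(q),1000*r.inv().apply(q-p))
```

```text
[-6.52862142e-02  8.33521562e+01] [51.95890769  0.81367157  1.34784868]
```

View pics/dial11.png

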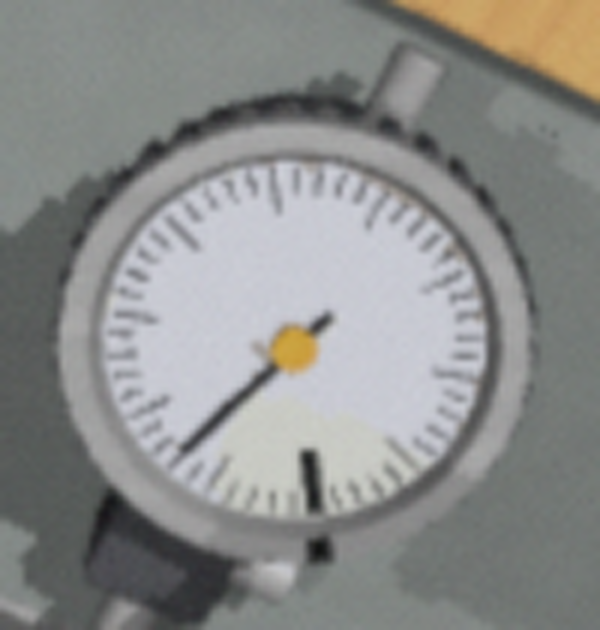

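```bash
python3 -m handwheel '20 0.8 1.3 0 0 0 78;20 0 0 0 0 0 78;16 0 0 0 0 0 78;10 0 0 0 0 0 78;0 0 0 0 0 0 78' 25
python3 - <<'E'
from h import *
planl(0,83.4,.042)
c=shot('wrist','w12')
f=lambda x,y:(225+(x+.5)/6-.5,170+(y+.5)/6-.5)
E
```

```text
clock: 10.55
position: [0.5637, 0.1819, 0.042]
ee_rot: [0.345, 0.618, -0.346, 0.616]
ft_force: [0.2, -0.4, -1.3]
grip_width: 0.911
clock 10.55 pos [0.5637 0.1819 0.042 ] tool y [ 0.852  0.523 -0.003] F [ 0.2 -0.4 -1.3] grip mm 77.8
tilt [-2.5e-03 -9.0e-04 -1.0e+00]
shift mm [0.  0.2 0.1]
turn [2.015e+00 2.000e-03 2.000e-03]
shift in new axes [ 0.   0.  -0.2]
local [-0.18 83.41] z 0.042 Floc [ 0.1 -0.4] -1.3
```

View pics/w12.png

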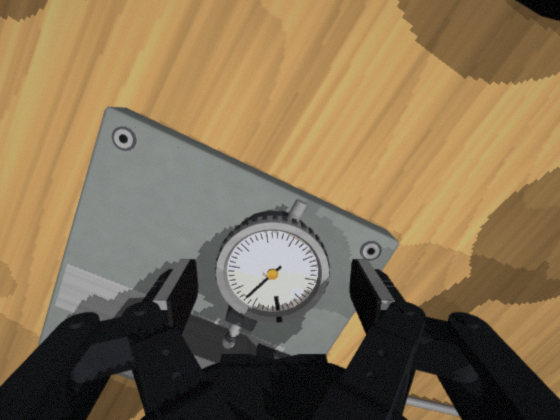

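```bash
python3 -m handwheel '0 0 0 0 0 0 62;0 0 0 0 0 0 52;0 0 0 0 0 0 50;0 0 0 0 0 0 50;0 0 0 0 0 0 50' 25
python3 - <<'E'
from h import *
planl(0,83.4,.042)
c=shot('wrist','w13')
crop(c,200,210,150,120,5,'w13c')
E
```

```text
clock: 11.1
position: [0.5635, 0.1815, 0.0444]
ee_rot: [0.344, 0.617, -0.346, 0.617]
ft_force: [-8.4, -4.8, 6.2]
grip_width: 0.638
clock 11.1 pos [0.5635 0.1815 0.0444] tool y [ 0.852  0.523 -0.003] F [-8.4 -4.8  6.2] grip mm 54.5
tilt [-0.0019 -0.0026 -1.    ]
shift mm [ 2.4  0.5 -0.2]
turn [2.015e+00 4.000e-03 1.000e-03]
shift in new axes [ 2.4 -0.4 -0.4]
local [-0.38 82.98] z 0.0444 Floc [-8.9 -3.9] 6.2
```

View pics/w13c.png

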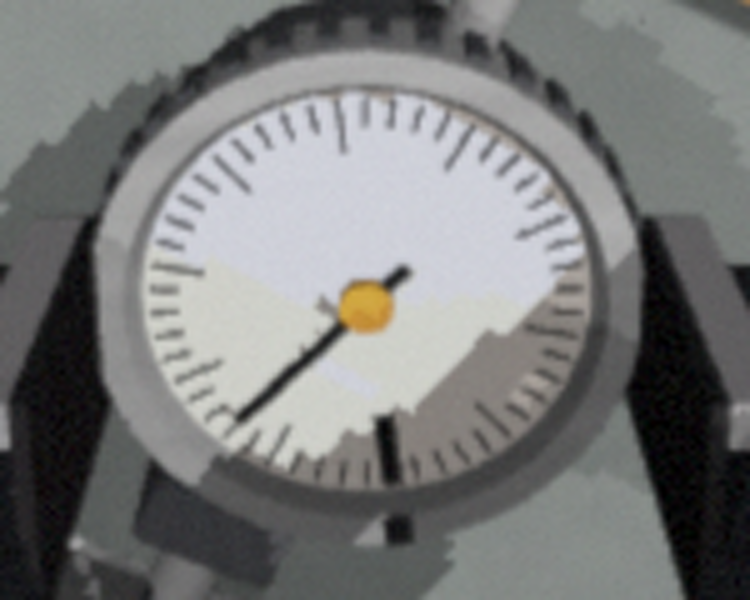

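```bash
python3 -m handwheel '-0.6 -0.5 0 0.14 0 0 50;0 0 0 0.14 0 0 50;0 0 0 0.14 0 0 50;0 0 0 0.14 0 0 50;0 0 0 0.14 0 0 50;0 0 0 0.14 0 0 50;0 0 0 0 0 0 50' 25
python3 - <<'E'
from h import *
planl(0,83.4,.042)
c=shot('wrist','w14');np.savez('w14.npz',**{k:c[k] for k in ['color','depth','camera_matrix','T']})
crop(c,200,210,150,120,5,'w14c')
E
```

```text
clock: 11.85
position: [0.5618, 0.1812, 0.0445]
ee_rot: [-0.566, -0.421, 0.57, -0.422]
ft_force: [-11.2, -4.2, 4.5]
grip_width: 0.639
clock 11.85 pos [0.5618 0.1812 0.0445] tool y [ 0.957 -0.289 -0.003] F [-11.2  -4.2   4.5] grip mm 54.6
tilt [-0.0042 -0.0033 -1.    ]
shift mm [ 2.4  1.8 -1.3]
turn [1.171 0.006 0.   ]
shift in new axes [ 2.5 -0.5 -2.1]
local [-2.13 82.88] z 0.0445 Floc [-11.6  -3. ] 4.5
```

View pics/w14c.png

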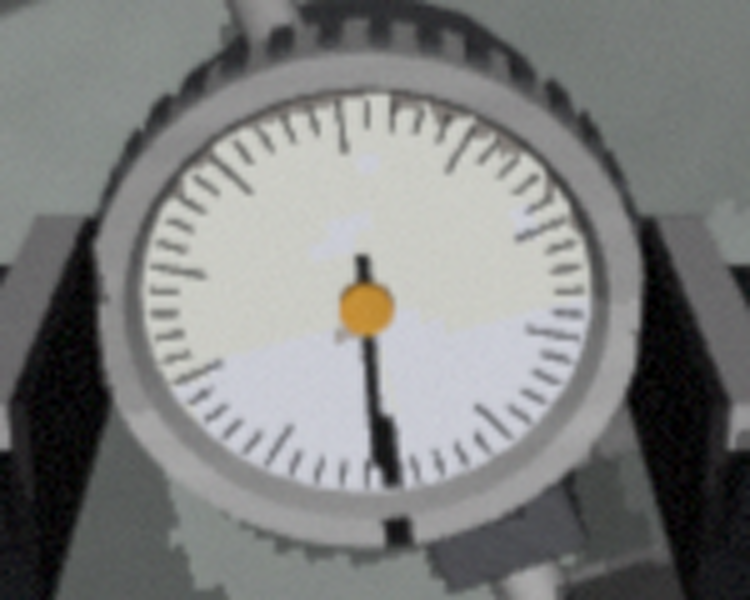

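```bash
python3 -m handwheel '0 -0.6 0.5 0.05 0 0 50;0 0 0 0 0 0 50' 25
python3 - <<'E'
from h import *
planl(0,83.4,.042)
c=shot('wrist','w15');np.savez('w15.npz',**{k:c[k] for k in ['color','depth','camera_matrix','T']})
crop(c,235,250,80,70,9,'w15c')
E
```

```text
clock: 12.1
position: [0.5616, 0.1812, 0.0445]
ee_rot: [-0.576, -0.408, 0.579, -0.408]
ft_force: [-8.6, -2.2, 1.9]
grip_width: 0.641
clock 12.1 pos [0.5616 0.1812 0.0445] tool y [ 0.943 -0.334 -0.002] F [-8.6 -2.2  1.9] grip mm 54.7
tilt [-0.003  -0.0022 -1.    ]
shift mm [ 2.5  1.8 -1.4]
turn [1.124 0.004 0.   ]
shift in new axes [ 2.5 -0.5 -2.3]
local [-2.27 82.93] z 0.0445 Floc [-8.8 -1.3] 1.9
```

View pics/w15c.png

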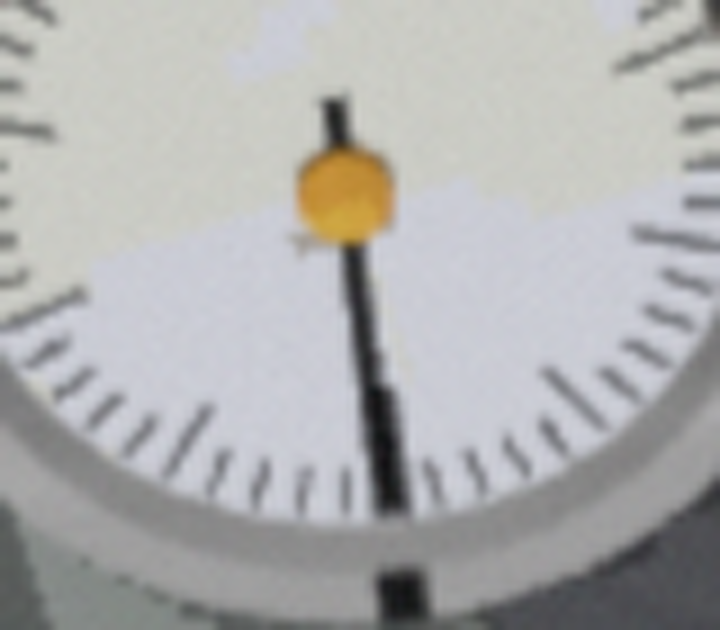

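```bash
python3 -m handwheel '0 -0.5 0.3 0 0 0 60;0 0 0 0 0 0 72;0 0 0 0 0 0 80;-25 0 0 0 0 0 80;-40 0 0 0 0 0 80;0 0 0 0 0 0 80' 25
python3 - <<'E'
from h import *
p,r,o=pose();print(np.round(o['joint_pos'],3))
planl(0,83.4,.11)
c=shot('wrist','w16');np.savez('w16.npz',**{k:c[k] for k in ['color','depth','camera_matrix','T']})
E
```

```text
clock: 12.75
position: [0.5655, 0.1833, 0.1147]
ee_rot: [0.58, 0.408, -0.575, 0.409]
ft_force: [0.9, 0.6, -0.0]
grip_width: 0.938
[ 0.323  0.516 -0.918  1.653  0.439  1.184 -1.037]
clock 12.75 pos [0.5655 0.1833 0.1147] tool y [ 0.943 -0.332  0.006] F [ 0.9  0.6 -0. ] grip mm 80.1
tilt [ 0.0074  0.0023 -1.    ]
shift mm [ 4.7 -1.1  1.8]
turn [ 1.125 -0.008 -0.003]
shift in new axes [4.7 1.1 1.8]
local [ 1.78 84.54] z 0.1147 Floc [1.  0.5] -0.0
```

View pics/w16.png

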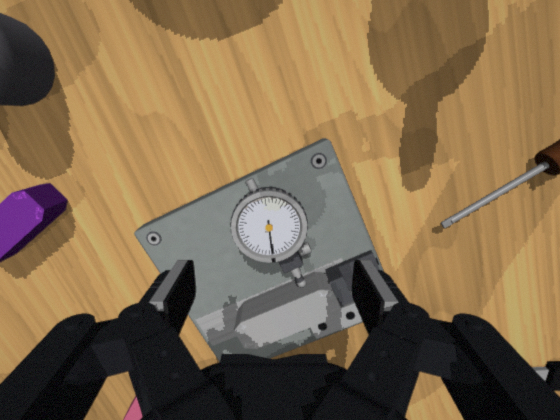

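```bash
python3 -m handwheel '0 0 0 0.14 0 0 70;0 0 0 0.14 0 0 60;0 0 0 0.14 0 0 60;0 0 0 0.14 0 0 60;0 0 0 0.14 0 0 60;0 0 0 0.14 0 0 60;0 0 0 0.14 0 0 60;0 0 0 0.14 0 0 60' 30
python3 -m handwheel '0 40 20 0 0 0 60;0 40 20 0 0 0 60;0 0 0 0 0 0 60'
python3 - <<'E'
from h import *
planl(-40,2.5,.028)
c=shot('wrist','w17');np.savez('w17.npz',**{k:c[k] for k in ['color','depth','camera_matrix','T']})
crop(c,110,70,240,200,3.3,'w17c')
E
```

```text
clock: 13.6
position: [0.5627, 0.1814, 0.1088]
ee_rot: [-0.706, -0.037, 0.706, -0.038]
ft_force: [0.7, 0.2, 0.1]
grip_width: 0.706
clock: 13.9
position: [0.5309, 0.0908, 0.1082]
ee_rot: [-0.705, -0.035, 0.707, -0.039]
ft_force: [1.1, -0.3, -0.7]
grip_width: 0.704
clock 13.9 pos [0.5309 0.0908 0.1082] tool y [ 0.104 -0.995  0.004] F [ 1.1 -0.3 -0.7] grip mm 60.1
tilt [-0.0021 -0.0044 -1.    ]
shift mm [80.2 -6.6 -2.6]
turn [-0.002  0.003 -0.004]
shift in new axes [80.2 -6.2 -2.5]
local [-42.45  -3.72] z 0.1082 Floc [ 1.1 -0.5] -0.7
```

View pics/w17c.png

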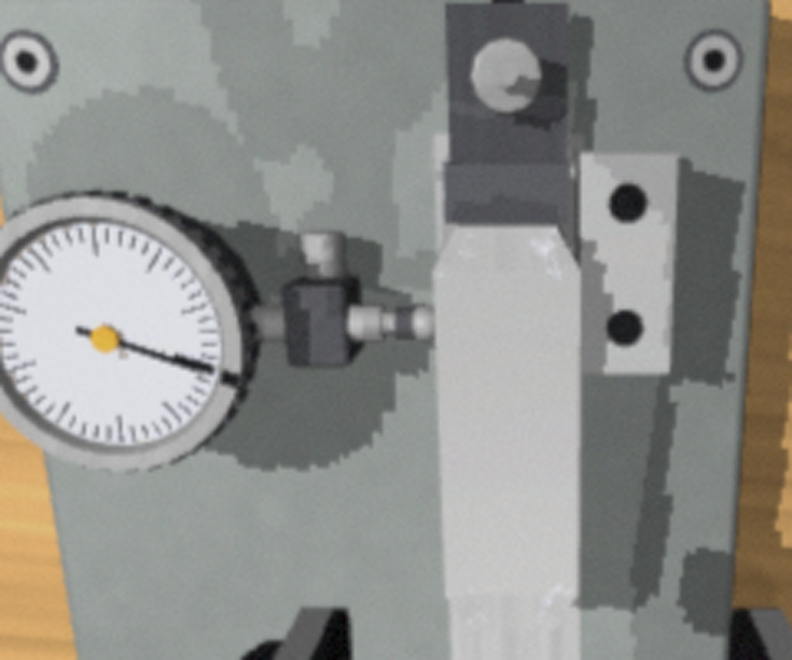

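```bash
python3 -m handwheel '25 -6.4 -2.5 0 0.003 -0.003 60;35 0 0 0 0 0 60;18 0 0 0 0 0 60;0 0 0 0 0 0 45;0 0 0 0 0 0 30;0 0 0 0 0 0 25;0 0 0 0 0 0 25;-1.5 0 0 0 0 0 25' 40
python3 - <<'E'
from h import *
planl(-110,2.7,.03)
E
```

```text
clock: 14.75
position: [0.5343, 0.1028, 0.0335]
ee_rot: [0.707, 0.039, -0.705, 0.039]
ft_force: [0.6, -5.7, -7.4]
grip_width: 0.343
clock 14.75 pos [0.5343 0.1028 0.0335] tool y [ 0.11  -0.994 -0.001] F [ 0.6 -5.7 -7.4] grip mm 29.3
tilt [ 0.0029  0.0011 -1.    ]
shift mm [ 3.3  4.9 72.3]
turn [ 0.004 -0.003  0.001]
shift in new axes [ 3.5  5.1 72.3]
local [-37.73   7.84] z 0.0335 Floc [-0.  -5.7] -7.4
```

```bash
python3 -m handwheel '0 2 15 0 0 0 25;0 2 20 0 0 0 25;0 0 20 0 0 0 25;0 0 20 0 0 0 25;0 0 0 0 0 0 25;-20 0 0 0 0 0 25;-40 0 0 0 0 0 25;-20 0 0 0 0 0 25' 40
python3 - <<'E'
from h import *
c=shot('wrist','w18')
plan(.48,-.245,.12,.104)
E
```

```text
clock: 15.55
position: [0.4612, 0.0929, 0.1162]
ee_rot: [0.708, 0.041, -0.704, 0.039]
ft_force: [1.8, 0.2, -6.1]
grip_width: 0.337
clock 15.6 pos [0.4626 0.0932 0.1184] tool y [ 0.113 -0.994 -0.003] F [ 3.7  1.1 -2.3] grip mm 28.8
tilt [ 0.0099  0.0037 -0.9999]
shift mm [ -2.7 338.   20.8]
turn [ 0.009 -0.01   0.003]
shift in new axes [ -1.6 338.2  17.8]
```

View pics/w18.png

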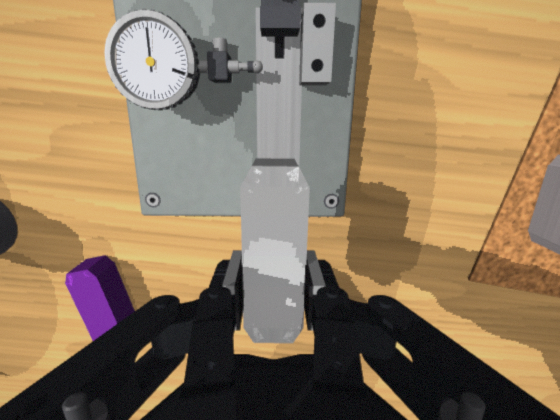

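```bash
python3 -m handwheel '0 46 1 0 0 0 25;0 46 1 0 0 0 25;0 46 1 0 0 0 25;0 46 1 0 0 0 25;0 46 1 0 0 0 25;0 46 1 0 0 0 25;0 40 0 0 0 0 25;0 20 0 0 0 0 25' 40
python3 -m handwheel '0 0 0 0 0 0 25;0 0 0 0 0 0 25' 40
python3 - <<'E'
from h import *
c=shot('wrist','w19')
plan(.468,-.245,.02,.104)
np.savez('w19.npz',**{k:c[k] for k in ['color','depth','camera_matrix','T']})
E
```

```text
clock: 16.4
position: [0.4908, -0.2471, 0.1112]
ee_rot: [0.707, 0.039, -0.705, 0.037]
ft_force: [0.2, -0.0, -5.7]
grip_width: 0.341
clock: 16.6
position: [0.4913, -0.2421, 0.1112]
ee_rot: [0.707, 0.041, -0.705, 0.038]
ft_force: [1.0, 1.4, -6.3]
grip_width: 0.342
clock 16.65 pos [ 0.4915 -0.2413  0.1114] tool y [ 0.113 -0.994 -0.004] F [ 0.2  0.4 -6.1] grip mm 29.5
tilt [ 0.0023  0.0041 -1.    ]
shift mm [91.3  1.4 24. ]
turn [ 0.009 -0.003  0.004]
shift in new axes [91.4  1.2 23.7]
```

View pics/w19.png

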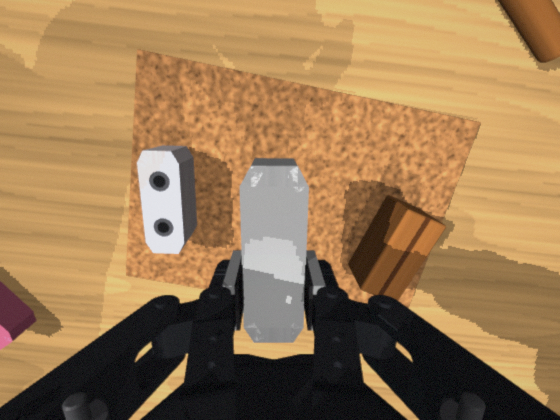

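```bash
python3 -m handwheel '40 0 0 0.006 0 0 25;35 0 0 0 0 0 25;14 0 0 0 0 0 25;3 0 0 0 0 0 25;0 0 0 0 0 0 25' 40
python3 - <<'E'
from h import *
plan(.49,-.241,.0145,.104)
E
python3 -m handwheel '2 0 0 0 0 0 25;0 0 0 0 0 0 25' 40
python3 - <<'E'
from h import *
plan(.49,-.241,.0145,.104)
E
```

```text
clock: 17.15
position: [0.4922, -0.2421, 0.0207]
ee_rot: [0.707, 0.039, -0.705, 0.037]
ft_force: [0.5, 0.3, -5.7]
grip_width: 0.343
clock 17.15 pos [ 0.4922 -0.2421  0.0207] tool y [ 0.107 -0.994 -0.003] F [ 0.5  0.3 -5.7] grip mm 29.3
tilt [ 0.0036  0.003  -1.    ]
shift mm [ 6.2 -1.3  2.1]
turn [ 0.003 -0.004  0.003]
shift in new axes [ 6.2 -1.3  2.1]
clock: 17.35
position: [0.4923, -0.2428, 0.0191]
ee_rot: [0.708, 0.038, -0.704, 0.037]
ft_force: [-0.3, 0.1, -5.4]
grip_width: 0.341
clock 17.35 pos [ 0.4923 -0.2428  0.0191] tool y [ 0.106 -0.994 -0.001] F [-0.3  0.1 -5.4] grip mm 29.2
tilt [ 0.0045  0.002  -1.    ]
shift mm [ 4.5 -2.1  2.1]
turn [ 0.002 -0.005  0.001]
shift in new axes [ 4.6 -2.1  2.1]
```

```bash
python3 -m handwheel '2 0 0 0 0 0 25;0 0 0 0 0 0 25' 40; python3 -m handwheel '1.5 0 0 0 0 0 25;0 0 0 0 0 0 25' 40;  python3 -m handwheel '1 0 0 0 0 0 25;0 0 0 0 0 0 25' 40
```

```text
clock: 17.55
position: [0.4915, -0.2426, 0.0161]
ee_rot: [0.707, 0.038, -0.705, 0.036]
ft_force: [0.1, -0.9, -5.8]
grip_width: 0.339
clock: 17.75
position: [0.4917, -0.2427, 0.0146]
ee_rot: [0.707, 0.038, -0.705, 0.036]
ft_force: [-0.8, 0.3, -1.9]
grip_width: 0.344
clock: 17.95
position: [0.4916, -0.2428, 0.0139]
ee_rot: [0.707, 0.038, -0.705, 0.036]
ft_force: [-4.0, 0.2, 4.1]
grip_width: 0.345
```

Touching down (Fz swung from -5.8 to +4). Release and rise.

```bash
python3 -m handwheel '-0.5 0 0 0 0 0 34;0 0 0 0 0 0 45;0 0 0 0 0 0 50;-30 0 0 0 0 0 50;-50 0 0 0 0 0 55;-15 0 0 0 0 0 60;0 0 0 0 0 0 60;0 0 0 0 0 0 60' 40
python3 - <<'E'
from h import *
c=shot('wrist','w20')
np.savez('w20.npz',**{k:c[k] for k in ['color','depth','camera_matrix','T']})
P=cloud(c)
for t in ['spacer','master','wood_block']:
  for r in cams.outline_of('wrist',t)[:2]:
    m=cv2.erode(r['region'].astype(np.uint8),np.ones((2,2)))>0; q=P[m]; q=q[(q[:,2]>np.percentile(q[:,2],70)-.003)]
    print(t,round(r['conf'],2),np.round(r['box']),cv2.minAreaRect(np.float32(q[:,:2]*1000)),np.median(q[:,2]))
plan(.49,-.157,.1,.104)
E
```

```text
clock: 18.75
position: [0.491, -0.2428, 0.1083]
ee_rot: [0.707, 0.038, -0.705, 0.036]
ft_force: [-0.2, 0.6, -0.2]
grip_width: 0.698
spacer 0.79 [134. 146.  61. 112.] ((524.2293701171875, -174.6990966796875), (61.146888732910156, 139.5963592529297), 59.575660705566406) 0.044515538769233476
master 0.7 [  0. 286.  31.  65.] ((460.45416259765625, -110.46070098876953), (27.669843673706055, 331.2957763671875), 45.512840270996094) 0.02595135701573406
master 0.66 [253. 142.  44. 114.] ((514.4608764648438, -242.36459350585938), (109.5940170288086, 29.228307723999023), 5.970322608947754) 0.03449872925057482
wood_block 0.81 [351. 193.  96. 108.] ((502.4396057128906, -293.404296875), (159.584228515625, 72.20069122314453), 64.94520568847656) 0.04944270562584828
clock 18.95 pos [ 0.4906 -0.2424  0.1075] tool y [ 0.106 -0.994 -0.004] F [-0.4 -1.   0.4] grip mm 60.1
tilt [ 9.0e-04  4.3e-03 -1.0e+00]
shift mm [  7.8 -85.   -8.5]
turn [ 0.002 -0.001  0.004]
shift in new axes [  7.5 -85.   -8.3]
```

View pics/w20.png

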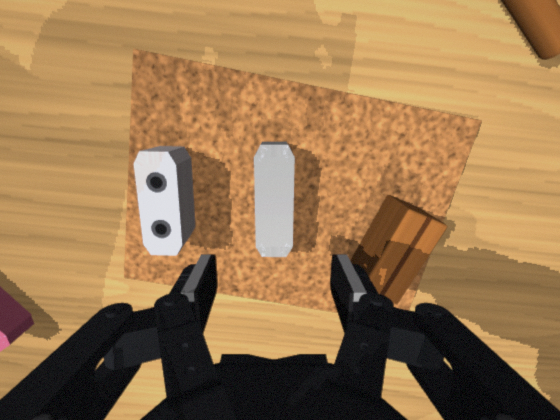

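Run:
```python
from h import *
c=dict(np.load('w20.npz'));P=cloud(c)
for b,z0,z1 in [((120,135,90,130),.0395,.05),((245,130,60,135),.030,.04)]:
    x,y,w,h=b;q=P[y:y+h,x:x+w].reshape(-1,3);q=q[(q[:,2]>z0)&(q[:,2]<z1)]
    rr=cv2.minAreaRect(np.float32(q[:,:2]*1000));print(len(q),rr,np.median(q[:,2]))
print('holes mid',[onplane(c,u,v,.044) for u,v in [(156,182),(160,229)]], 'sides z.044',onplane(c,135,205,.044),onplane(c,180,205,.044))
# mat corners
print([np.round(onplane(c,u,v,.004)[:2],3) for u,v in [(136,51),(480,121),(125,277)]])
```

```text
4287 ((496.9186096191406, -158.02755737304688), (80.42691040039062, 31.12752342224121), 4.73420524597168) 0.0444946675631821
4216 ((504.7488098144531, -243.02589416503906), (90.14042663574219, 30.025699615478516), 6.011937141418457) 0.03448742262670358
holes mid [array([ 0.51494909, -0.15631735,  0.044     ]), array([ 0.4786083 , -0.15881598,  0.044     ])] sides z.044 [ 0.49582502 -0.14058694  0.044     ] [ 0.49934366 -0.17374981  0.044     ]
[array([ 0.605, -0.127]), array([ 0.583, -0.402]), array([ 0.408, -0.11 ])]
```

Run:
```python
from h import *
plan(.483,-.1585,.012,.08)
```

```text
clock 18.95 pos [ 0.4906 -0.2424  0.1075] tool y [ 0.106 -0.994 -0.004] F [-0.4 -1.   0.4] grip mm 60.1
tilt [ 9.0e-04  4.3e-03 -1.0e+00]
shift mm [ 95.8 -83.9  -1.2]
turn [ 0.026 -0.001  0.004]
shift in new axes [ 95.5 -84.3   0.8]
```

```bash
python3 -m handwheel '0 -42 0 0.026 0 0.003 54;0 -42 0 0 0 0 54;0 0 0 0 0 0 54;20 0 0 0 0 0 54;25 0 0 0 0 0 54;0 0 0 0 0 0 54' 40
python3 - <<'E'
from h import *
plan(.483,-.1585,.012,.08)
shot('wrist','w21')
E
```

```text
clock: 19.55
position: [0.4812, -0.1587, 0.0607]
ee_rot: [-0.706, -0.029, 0.707, -0.027]
ft_force: [-0.4, 0.8, -0.0]
grip_width: 0.63
clock 19.55 pos [ 0.4812 -0.1587  0.0607] tool y [ 0.08  -0.997 -0.003] F [-0.4  0.8 -0. ] grip mm 53.8
tilt [-0.0024  0.0023 -1.    ]
shift mm [48.7  0.1 -1.9]
turn [0.    0.002 0.003]
shift in new axes [48.7 -0.  -1.8]
```

View pics/w21.png

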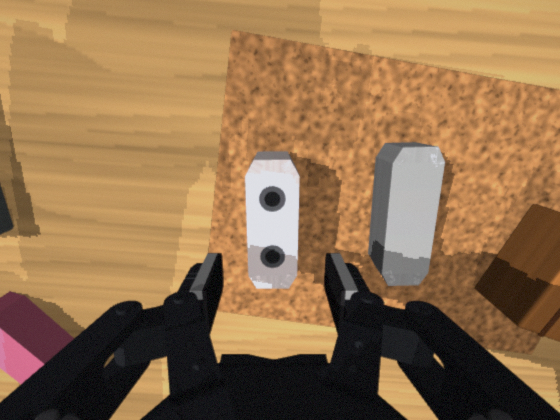

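```bash
python3 -m handwheel '25 0 -1 0 0 0.002 54;22 0 0 0 0 0 54;0 0 0 0 0 0 54;0 0 0 0 0 0 40;0 0 0 0 0 0 28;0 0 0 0 0 0 25;0 0 0 0 0 0 25' 30
python3 - <<'E'
from h import *
plan(.483,-.1585,.012,.08)
E
python3 -m handwheel '-15 0 0 0 0 0 25;-40 0 0 0 0 0 25;-35 0 0 0 0 0 25;0 0 0 0 0 0 25' 30
python3 - <<'E'
from h import *
planl(-95,2.7,.110)
shot('wrist','w22')
E
```

```text
clock: 20.3
position: [0.4858, -0.1594, 0.0186]
ee_rot: [0.708, 0.027, -0.705, 0.029]
ft_force: [-2.2, 1.6, 7.4]
grip_width: 0.344
clock 20.3 pos [ 0.4858 -0.1594  0.0186] tool y [ 0.08  -0.997  0.003] F [-2.2  1.6  7.4] grip mm 29.3
tilt [ 0.0053 -0.0029 -1.    ]
shift mm [ 6.5 -1.1  2.7]
turn [-0.    -0.005 -0.003]
shift in new axes [ 6.6 -1.1  2.7]
clock: 20.7
position: [0.4874, -0.1595, 0.1128]
ee_rot: [0.71, 0.026, -0.703, 0.03]
ft_force: [0.8, 0.2, -1.7]
grip_width: 0.349
clock 20.7 pos [ 0.4874 -0.1595  0.1128] tool y [ 0.08  -0.997  0.006] F [ 0.8  0.2 -1.7] grip mm 29.8
tilt [ 0.0109 -0.0053 -0.9999]
shift mm [   1.4 -251.1  -10.7]
turn [-0.026 -0.01  -0.006]
shift in new axes [   2.8 -250.7  -17.3]
local [-112.33 -247.99] z 0.1128 Floc [0.8 0.2] -1.7
```

View pics/w22.png

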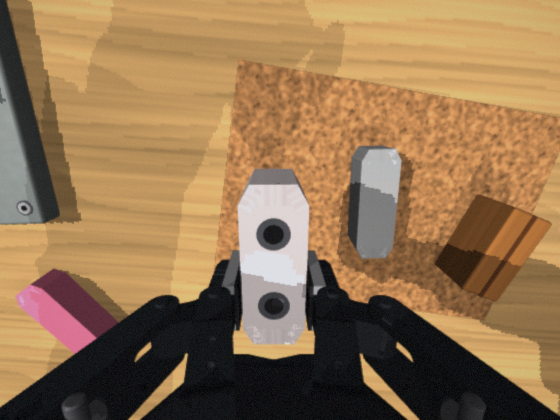

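```bash
python3 -m handwheel '0 -45 -6 -0.026 -0.005 -0.003 25;0 -45 -6 0 0 0 25;0 -45 -6 0 0 0 25;0 -45 -6 0 0 0 25;0 -45 -6 0 0 0 25;0 -20 -2 0 0 0 25;0 0 0 0 0 0 25;0 0 0 0 0 0 25' 30
python3 - <<'E'
from h import *
planl(-80,2.8,.055)
shot('wrist','w23')
E
```

```text
clock: 21.55
position: [0.491, 0.0878, 0.1065]
ee_rot: [-0.705, -0.038, 0.707, -0.038]
ft_force: [-0.0, -0.8, -2.0]
grip_width: 0.351
clock 21.55 pos [0.491  0.0878 0.1065] tool y [ 0.106 -0.994 -0.001] F [-0.  -0.8 -2. ] grip mm 29.9
tilt [-3.4e-03  2.0e-04 -1.0e+00]
shift mm [51.4 -5.3 -2.6]
turn [0.    0.003 0.001]
shift in new axes [51.5 -5.3 -2.4]
local [-82.45  -2.5 ] z 0.1065 Floc [-0.1 -0.8] -2.0
```

View pics/w23.png

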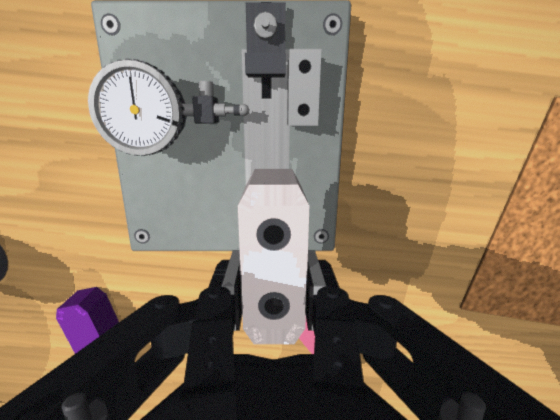

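```bash
python3 -m handwheel '20 -5.3 -2 0 0.002 0 25;30 0 0 0 0 0 25;12 0 0 0 0 0 25;0 0 0 0 0 0 25;0 0 0 0 0 0 25' 30
python3 - <<'E'
from h import *
planl(-80,2.8,.0366)
E
```

```text
clock: 22.1
position: [0.4933, 0.0931, 0.0456]
ee_rot: [0.706, 0.037, -0.706, 0.037]
ft_force: [-0.5, 1.1, -1.6]
grip_width: 0.344
clock 22.1 pos [0.4933 0.0931 0.0456] tool y [ 0.105 -0.995 -0.001] F [-0.5  1.1 -1.6] grip mm 29.3
tilt [ 1.e-04  9.e-04 -1.e+00]
shift mm [ 9.  -0.2  0.4]
turn [-0.002 -0.     0.001]
shift in new axes [ 9.  -0.2  0.4]
local [-79.56   2.55] z 0.0456 Floc [-0.4  1.1] -1.6
```

```bash
python3 -m handwheel '4 0 0 0 0 0 25;2 0 0 0 0 0 25;0 0 0 0 0 0 25' 30; python3 -m handwheel '1.5 0 0 0 0 0 25;0 0 0 0 0 0 25' 30;python3 -m handwheel '1 0 0 0 0 0 25;0 0 0 0 0 0 25' 30
python3 - <<'E'
from h import *
planl(-80,2.8,.0366)
E
```

```text
clock: 22.4
position: [0.4931, 0.0935, 0.0392]
ee_rot: [0.706, 0.038, -0.706, 0.037]
ft_force: [-0.1, -0.1, -1.8]
grip_width: 0.348
clock: 22.6
position: [0.4929, 0.0935, 0.0374]
ee_rot: [-0.706, -0.038, 0.706, -0.037]
ft_force: [0.7, 0.1, -1.2]
grip_width: 0.342
clock: 22.8
position: [0.4932, 0.0937, 0.0367]
ee_rot: [0.706, 0.038, -0.706, 0.037]
ft_force: [-0.0, -0.5, 0.6]
grip_width: 0.342
clock 22.8 pos [0.4932 0.0937 0.0367] tool y [ 0.106 -0.994 -0.001] F [-0.  -0.5  0.6] grip mm 29.2
tilt [ 4.e-04  9.e-04 -1.e+00]
shift mm [0.1 0.4 0.3]
turn [-0.001 -0.     0.001]
shift in new axes [0.1 0.4 0.3]
local [-79.65   3.18] z 0.0367 Floc [-0.1 -0.5] 0.6
```

```bash
python3 -m handwheel '0 0 -12 0 0 0 25;0 0 -12 0 0 0 25;0 0 -10 0 0 0 25;0 0 -9 0 0 0 25;0 0 0 0 0 0 25;0 0 0 0 0 0 25' 30
python3 - <<'E'
from h import *
planl(-27,2.7,.0366)
c=shot('wrist','w24')
E
```

```text
clock: 23.4
position: [0.5366, 0.098, 0.0364]
ee_rot: [0.706, 0.038, -0.706, 0.037]
ft_force: [1.7, -0.6, -0.2]
grip_width: 0.348
clock 23.4 pos [0.5366 0.098  0.0364] tool y [ 0.105 -0.994 -0.001] F [ 1.7 -0.6 -0.2] grip mm 29.7
tilt [ 9.0e-04  1.2e-03 -1.0e+00]
shift mm [-0.2  0.2 -9. ]
turn [-0.001 -0.001  0.001]
shift in new axes [-0.2  0.2 -9. ]
local [-36.03   2.88] z 0.0364 Floc [ 1.6 -0.7] -0.2
```

View pics/w24.png

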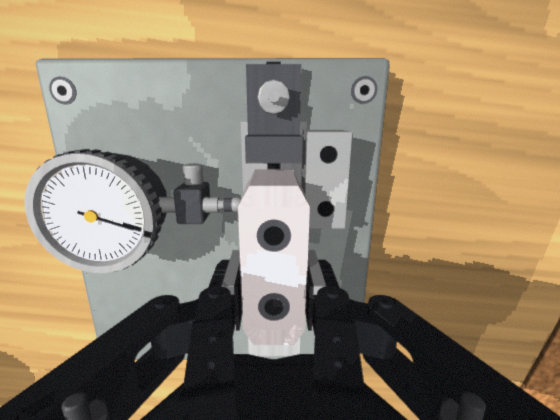

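Nearly home, needle back at the bar. Slow approach now.

```bash
python3 -m handwheel '0 0 -3 0 0 0 25;0 0 -2 0 0 0 25;0 0 0 0 0 0 25' 30
python3 -m handwheel '0 0 -1 0 0 0 25;0 0 0 0 0 0 25' 30
python3 -m handwheel '0 0 -0.8 0 0 0 25;0 0 0 0 0 0 25' 30
python3 - <<'E'
from h import *
planl(-27,2.7,.0366)
c=shot('wrist','w25');crop(c,200,40,200,160,4,'w25c')
E
```

```text
clock: 23.75
position: [0.5408, 0.0985, 0.0364]
ee_rot: [0.706, 0.038, -0.706, 0.037]
ft_force: [-0.3, -2.3, 0.7]
grip_width: 0.347
clock: 23.95
position: [0.5418, 0.0986, 0.0364]
ee_rot: [0.706, 0.038, -0.706, 0.037]
ft_force: [-0.7, -3.9, 0.8]
grip_width: 0.344
clock: 24.15
position: [0.5426, 0.0987, 0.0364]
ee_rot: [0.706, 0.038, -0.706, 0.037]
ft_force: [-0.6, -2.8, 1.5]
grip_width: 0.342
clock 24.15 pos [0.5426 0.0987 0.0364] tool y [ 0.106 -0.994 -0.001] F [-0.6 -2.8  1.5] grip mm 29.2
tilt [ 0.e+00  7.e-04 -1.e+00]
shift mm [-0.2  0.2 -3. ]
turn [-0.001 -0.     0.001]
shift in new axes [-0.2  0.2 -3. ]
local [-30.     2.93] z 0.0364 Floc [-0.9 -2.8] 1.5
```

View pics/w25c.png

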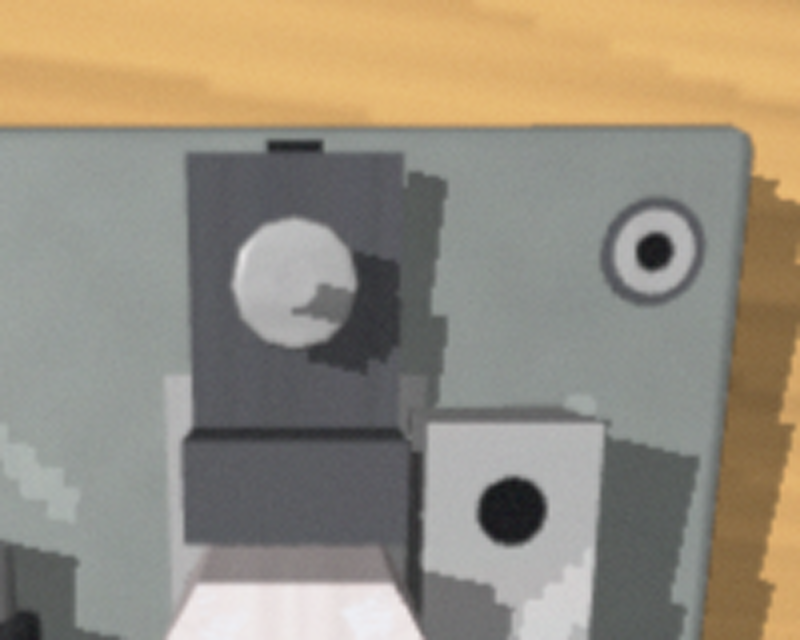

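```bash
python3 -m handwheel '0 0.2 -1 0 0 0 25;0 0 0 0 0 0 25' 30
python3 -m handwheel '0 0 -0.7 0 0 0 25;0 0 0 0 0 0 25' 30
python3 -m handwheel '0 0 -0.7 0 0 0 25;0 0 0 0 0 0 25' 30
```

```text
clock: 24.4
position: [0.543, 0.0987, 0.0364]
ee_rot: [-0.706, -0.038, 0.707, -0.037]
ft_force: [-4.4, -3.6, 4.6]
grip_width: 0.346
clock: 24.6
position: [0.543, 0.0987, 0.0364]
ee_rot: [-0.705, -0.037, 0.707, -0.037]
ft_force: [-8.3, -3.5, 10.0]
grip_width: 0.347
clock: 24.8
position: [0.543, 0.0987, 0.0364]
ee_rot: [-0.705, -0.037, 0.708, -0.038]
ft_force: [-12.7, -5.1, 12.9]
grip_width: 0.345
```

```bash
python3 -m handwheel '0 0 -0.6 0 0 0 25;0 0 0 0 0 0 25' 30
```

```text
clock: 25.0
position: [0.543, 0.0987, 0.0363]
ee_rot: [-0.704, -0.037, 0.708, -0.038]
ft_force: [-15.3, -5.3, 14.8]
grip_width: 0.346
```

```bash
python3 -m handwheel '0 0 1.4 0 0 0 25;0 0 0 0 0 0 25' 30; python3 -m handwheel '0 0 0 0 0 0 31;0 0 0 0 0 0 40;0 0 0 0 0 0 50;0 0 0 0 0 0 60;-30 0 0 0 0 0 60;-40 0 0 0 0 0 60;0 0 0 0 0 0 60;0 0 0 0 0 0 60' 30
python3 - <<'E'
from h import *
c=shot('wrist','w26');np.savez('w26.npz',**{k:c[k] for k in ['color','depth','camera_matrix','T']})
crop(c,100,60,240,200,3.3,'w26c')
planl(-27,2.7,.0366)
E
```

```text
clock: 25.2
position: [0.543, 0.0987, 0.0364]
ee_rot: [-0.705, -0.038, 0.707, -0.037]
ft_force: [-7.1, -3.4, 6.9]
grip_width: 0.345
clock: 26.0
position: [0.5448, 0.0989, 0.1073]
ee_rot: [0.707, 0.038, -0.705, 0.037]
ft_force: [-0.3, 0.4, -0.4]
grip_width: 0.705
clock 26.05 pos [0.544  0.0986 0.1062] tool y [ 0.105 -0.994 -0.001] F [-1.   0.1 -0.7] grip mm 60.0
tilt [ 0.e+00  7.e-04 -1.e+00]
shift mm [69.6  0.  -1.5]
turn [-0.001 -0.     0.001]
shift in new axes [69.6 -0.  -1.6]
local [-28.55   2.68] z 0.1062 Floc [-1.   0.2] -0.7
```

View pics/w26c.png

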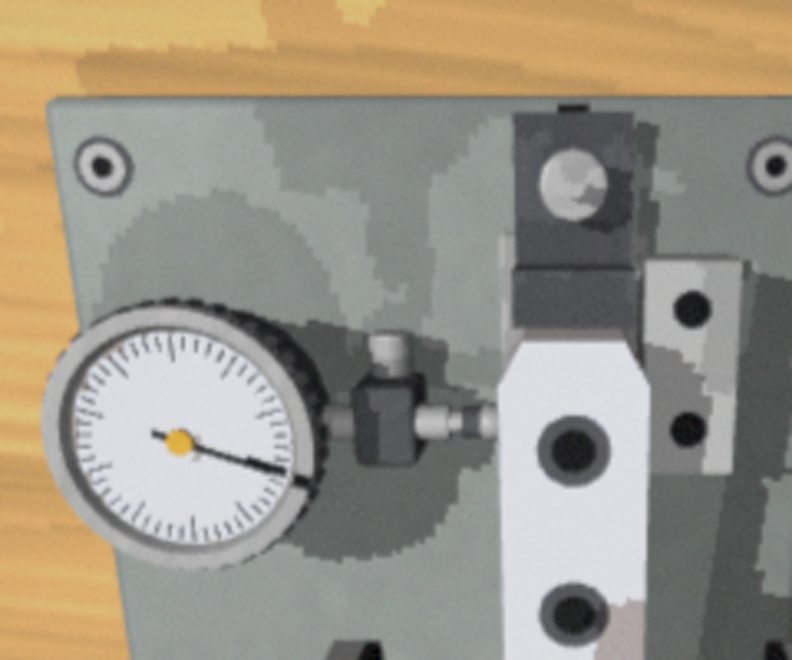

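Run:
```python
from h import *
g=lambda ox,oy,s:(lambda x,y:(ox+(x+.5)/s-.5,oy+(y+.5)/s-.5))
a=dict(np.load('w17.npz'));f=g(110,70,3.3)
b=dict(np.load('w26.npz'));h=g(100,60,3.3)
L=lambda c,f,x,y,z:np.round(local(onplane(c,*f(x,y),z)),1)
print('master nose',L(a,f,505,227,.052),'stop',L(a,f,505,223,.044),'knob',L(a,f,505,73,.05))
print('spacer nose',L(b,h,572,340,.062),'stop',L(b,h,572,330,.044),'knob',L(b,h,572,185,.05))
print('spacer L/R edges',[L(b,h,x,y,.062) for x,y in [(500,400),(648,400),(504,640),(645,640)]])
P=cloud(b);q=P[150:300,240:310].reshape(-1,3);q=q[(q[:,2]>.057)&(q[:,2]<.067)];rr=cv2.minAreaRect(np.float32(q[:,:2]*1000));print(len(q),rr,local(np.array(rr[0])/1000),np.median(q[:,2]))
crop(b,145,140,65,95,6,'d26')
```

```text
master nose [21.5  1.4] stop [21.7  1.7] knob [50.4  1.1]
spacer nose [21.9  1.5] stop [21.3  1.5] knob [50.7  1.5]
spacer L/R edges [array([10. , 15.8]), array([ 10. , -13.6]), array([-42.4,  16.2]), array([-42.5, -14. ])]
4722 ((554.4365234375, 98.2953109741211), (80.13874816894531, 30.06524658203125), 6.119266033172607) [-18.23490755   1.24068902] 0.06255100941831261
```

Run:
```python
from h import *
b=dict(np.load('w26.npz')); crop(b,105,145,100,95,6,'d26')
c=shot('top','top_end'); crop(c,165,175,100,100,6,'te'); cv2.imwrite('pics/te2.png',cv2.resize(c['color'][100:320,160:440],None,fx=2.5,fy=2.5))
```

```text
(no output)
```

View pics/d26.png

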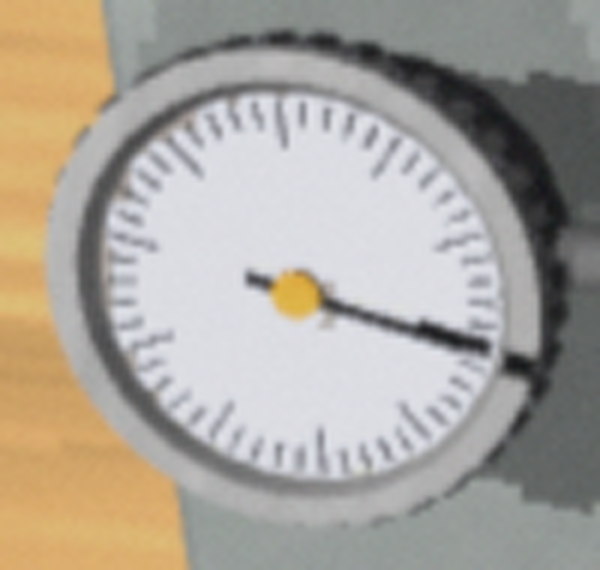

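View pics/te2.png

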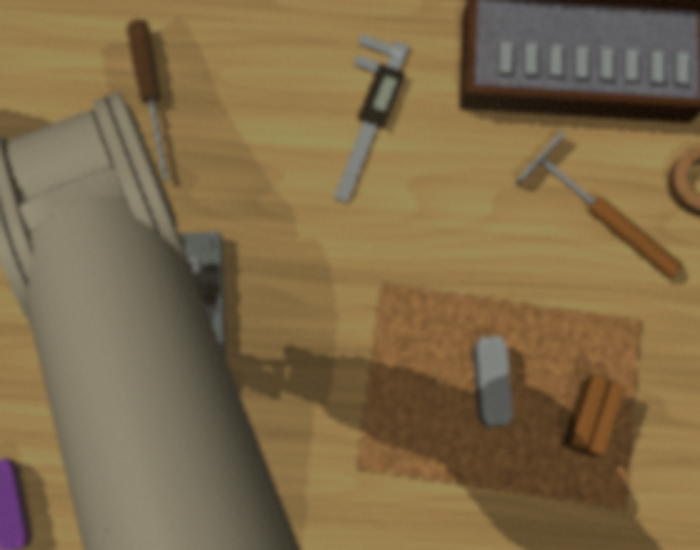

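```bash
python3 -c "
from workcell import hand_in
print(hand_in())"
```

```text
the job is handed in; nothing more can be done
None
```

The swap is done and the job was handed in at about 26 s of the 72 s allowed; no verdict came back.

I slid the master home until the force along the track rose to about 10 N in all. I turned the bezel about 0.9 rad until its bar stood at the needle, then stood the master on the middle of the cork mat. The spacer went home the same way. The wrist force along the track peaked at about 15 N against the 25 N limit on the stop contact.

Last checks:
- **Spacer:** its nose lies within about 1 mm of the back stop. Its angle matches the comparator's to under 0.01 rad.
- **Dial:** the needle lies on the zero bar to about 0.02 rad by eye.
- **Master:** the last top view shows it standing upright on the mat, and it measured level when I let go of it.
- **Bystanders:** the wood block, caliper and screwdriver look unmoved.

**Disagreement:** in camera-based coordinates the home line lies about 1.3 mm from the nominal jaw line, and about 2.7 mm in the robot's own. I took this as calibration offset, since the needle reads the same for both parts.

**Slip:** when I gripped the master to take it out, the gripper stood about 5 mm too far from the jaw and pulled the master that far off it. The bezel setting did not shift.

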